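# Mount a wooden ring on the tilted carving vise

### The arm

A 6-joint arm with a two-finger parallel gripper is mounted at the origin on the work surface. World frame = base frame: x ahead of the robot, y to its left, z up, the work surface at z = 0. Lengths are in m, angles in rad, forces in N, time in s.
With the tool pointing down it reaches from about 0.35 to 0.85 m from the base axis. Payload 8.1 kg.
Tool frame: the origin (TCP) lies at the very end of the fingers, on their centre line; the grasp point (between the pads) lies robot.grip_point_offset behind it (robot.grip_point_offset is the distance from the TCP to the grasp point, in m); z points along the fingers, y is the line along which they close (so a half turn about z gives the same grasp; the last joint's range is limited). The gripper opens to 93 mm and grips with 3 to 60 N. Pads are 15 mm wide; open, the fingers measure 128 mm over their backs; the gripper's body (75 mm by 188 mm) begins 65 mm behind the grasp point.
Start: joints at [1.208, 0.13, 1.488, -0, 1.523, -0.085], TCP at [0.165, 0.577, 0.219] pointing down, gripper open.
Joint ranges: [-2.96, 2.96], [-0.89, 2.26], [0.02, 2.5], [-1.34, 4.48], [0, 2.73], [-2.66, 2.66]. Speed limits (rad/s): [2.39, 2.39, 2.79, 3.14, 3.14, 3.14].

### API

Orientations are given as a rotation vector (axis times angle).
In Python, from plant import robot, eyes gives the robot as it stands. The module is installed in compiled form; this text tells all that it offers.
- The arm moves only by the tool apply_moves, never from a script. Its argument "steps" is one flat list of numbers, 7 for each row, row after row: the shift along the tool's x, y, z in units of 30 mm (1.0 is 30 mm), then the turn, a rotation vector about the tool's x, y, z in units of 6 degrees (1.0 is 6 degrees), then the opening in per cent of the stroke, from 0 (shut) to 100 (fully open). In form: [dx, dy, dz, ax, ay, az, fingers, dx, dy, dz, ax, ay, az, fingers, ...]. A call has 1 to 12 rows; each row shifts and turns the commanded pose from where the row before left it, along the tool's axes as they then stand; what a row does not reach is not made up. A row lasts 1/12 s, in which the tool goes at most 41.7 mm and 7.16 degrees, less where a joint would pass 70% of its speed; a pose out of reach is approached as far as the arm can. A call is refused whole if a number of a shift passes 1 or a number of a turn 1, either way. A call with a gripper value outside its range is refused whole. The fingers move at their own pace and stop on an object; "grip_force" is the grip in N (left out, the last holds). Time passes only in rows, so rows that do not move let the fingers close. It gives the time, the measured TCP pose, the force, the opening and the grip force at its end, in the units of the state.
- robot.read_state(): the state, without advancing time (a new reading comes with each control period).
- eyes.read_camera(name): name is "scene" or "top"; returns the picture (480x640x3 uint8, red, green, blue); there is no depth.
- eyes.calibration(name): a dict with "K" (3x3 intrinsics, pixels), "R" (3x3) and "t" (3): a world point X has camera coordinates R X + t. Camera axes: x right, y down, z forward; pixel columns grow to the right and rows downward; lengths in m; the calibration is good to about 2 mm. A picture is of the moment at which its call begins. calibration takes no time and is no camera call.
- robot.close_job(): hands the job in; it is judged then, once.
Trained networks look in the newest picture that a camera, given by its name, has taken for a name from the list of things; names that differ only in an ending like _2 or _b are one class to them, and where a whole thing is asked for, a point or a joint stands for the part that bears it (a point fixed in the world has none). Each returns a list of dicts, best first, with "conf" (0 to 1); they miss things now and then, are a little off and sometimes report something else, mostly with a low value. They report only what shows in the picture. A call takes as long as a camera call. They do not tell look-alikes from the thing itself.
- eyes.search_frame(camera, thing): "rect" ([left, top, width, height] in pixels, round what is visible of it).
- eyes.place_of(camera, thing): "xy" ([column, row] in pixels: a listed point, or the origin of a listed thing).
The state is a dict: "t": time; "q": joint angles; "dq": joint speeds; "joint_torque": joint torques, N m; "tool_pos": TCP position; "orientation": TCP orientation; "force": force on the tool from outside, world axes, zero at the start; "wrist_torque": the same for the moment, N m; "opening": finger opening in m; "gripper_force": force on a finger pad.
Only numpy, scipy, OpenCV 4.12 (cv2) and the standard library are available. Lean on these libraries where they do the work, as an engineer would, in place of code of your own. Each camera call takes 0.05 s, during which the arm holds its last target. There are 200 camera calls.

### The job

Mount the wooden ring on the stud of the tilted carving vise, ready for its clamp nut: slide the flanged steel bush down the stud, flange first, until the flange is fully home on the steel face; then the wooden ring down over the bush's sleeve until it is fully home on the flange; then the thick keyed steel collar, turned until its bore finds the two flats of the stud, down until it lies flat on the wood. Force nothing onto the vise; let go of everything and leave the other tools on the table where they are.

Things in the scene. Friction and masses are not known exactly. Their poses are not given: they have to be found in the camera images.
- vise: Carving vise bolted to the table on the robot's left, turned at random: green casting, base 160 x 140 x 14 mm, pedestal and fork up to 100 mm wide, 132 mm tall, a small clamp lever on the fork's +y side. Its tilting head leans to the vise's -x, roughly back towards the robot. Origin under the base's centre; the tilt axis is level along y, 112 mm above it; the steel face lies 40 mm from that axis.
- seat (a point): Centre of the round steel face (60 mm across) of the vise's tilting head, at the foot of the stud; the seat of the stack. Its z axis points up along the stud, away from the face; its y axis is the level tilt axis.
- stud_tip (a point): Tip of the stud, a fixed steel rod 16 mm in diameter, 70 mm above the seat; it ends in a slim round pilot 9 mm in diameter and 10 mm long (its last 2.5 mm taper to 5 mm). From 28 mm up to the shoulder at 60 mm (bevelled 3 mm) it has two opposite flats 10 mm apart, which stand at any angle round it, different each time and not shown by these axes (those of the seat): find them by touch or by eye.
- vise_head (a joint): Tilt of the head and its stud from vertical, rad: 0 upright, growing as it leans over. It is clamped: it does not give in the work.
- bush: Flanged centring bush of plain steel, 120 g: flange 50 mm across and 6 mm thick with a sleeve 27 mm across rising from it to 22 mm in all, bored 18 mm right through. Origin at the centre of the flange's underside, z along the bore towards the sleeve. It starts lying flange down. The sleeve's top edge is bevelled 1.5 mm, the bore's ends 1 mm. When home its origin is at the seat.
- wood_ring: Round wooden ring blank, 64 mm across, 24 mm thick, bored 29 mm with 1.5 mm bevels, about 45 g. It has 1 mm play round the bush's sleeve but 6.5 mm round the bare stud, so it catches on the sleeve's end if off centre. Origin at its middle (half thickness), z along the bore; both ends alike. When home on the flange its origin is 18 mm above the seat along the stud.
- collar: Keyed steel collar, 44 mm across, 16 mm thick, 140 g, with two spanner flats outside, 38 mm apart; its 18.8 mm bore has 1.5 mm bevels and two flats 12.4 mm apart; all four flats face +-y. It passes the stud's flats only within about 12 degrees of them (or half a turn on), else its lower face stops on the shoulder, 12 to 15 mm below the tip. Origin at half thickness, z along the bore; both faces alike. Home, its origin is 38 mm above the seat.
- gouge: Carving gouge, 223 mm long, 25 mm high, lying on the table along its x axis, blade to +x, among the rings; origin under the blade's root. Leave it.
- chisel: Flat chisel, 233 mm long, 25 mm high, lying along its x axis, blade to +x; origin under the blade's root. Leave it.
- hammer: Hammer, 270 mm long, lying along its x axis, head at +x, 26 mm high; origin under mid length. Leave it.
- oilstone: Grey oilstone in a dark wooden case, 75 x 190 x 34 mm; origin under its centre. Leave it.
- tape_roll: Roll of paper tape lying flat, 100 mm across, 76 mm bore, 24 mm high; origin under its centre. Not part of the stack. Leave it.
- wax_tin: Aluminium tin, 70 mm across, 45 mm high; origin under its centre. Leave it.
Things that resemble listed ones, but are neither listed nor needed, are in the scene too. What is shaped like the bush but pink or turquoise is not meant. Leave any turquoise look-alike of the collar alone.

How it is judged:
On the way, in this order (a step that is already met when the one before it is completed fails the run):
1. the bush is fully home on the head's face, flange down (z of bush in the frame of seat between -0.0025 and 0.0025 m and x of bush in the frame of seat between -0.0035 and 0.0035 m and y of bush in the frame of seat between -0.0035 and 0.0035 m and angle between the z axis of bush and the z axis of seat, either way round below 0.07 rad), for 0.2 s.
2. the wooden ring is fully home on the flange, over the sleeve (all of step 1 and z of wood_ring in the frame of seat between 0.0155 and 0.0205 m and x of wood_ring in the frame of seat between -0.005 and 0.005 m and y of wood_ring in the frame of seat between -0.005 and 0.005 m and angle between the z axis of wood_ring and the z axis of seat, either way round below 0.07 rad), for 0.2 s.
3. the collar is fully home on the wood (all of step 2 and z of collar in the frame of seat between 0.0355 and 0.0405 m and x of collar in the frame of seat between -0.0035 and 0.0035 m and y of collar in the frame of seat between -0.0035 and 0.0035 m and angle between the z axis of collar and the z axis of seat, either way round below 0.07 rad), for 0.2 s.
At the end, for the whole second after the job is handed in: Bush, wooden ring and collar lie in that order on the stud, each home within 2.5 mm along the stud (bush origin at the seat, ring 18 mm and collar 38 mm above it), flat within 0.07 rad, centred within 3.5 mm (wooden ring 5 mm) in the seat's x and y, at rest (all of step 3 and linear speed of each of bush, wood_ring, collar below 0.02 m/s and angular speed of each of bush, wood_ring, collar below 0.3 rad/s); the robot touches nothing.
It fails at once if a ring is forced: bush, wooden ring or collar pressed on the vise or its stud with over 110 N (contact force between any of bush, wood_ring, collar and vise above 110 N).
It fails at once if one of the other tools (gouge, chisel, hammer, oilstone, tape roll, wax tin) is pushed more than 40 mm from its place (distance of any of gouge, chisel, hammer, oilstone, tape_roll, wax_tin from where it was at the start of the episode above 0.04 m).
It also fails if it takes over 72 s, if anything falls off the work surface, if the arm or the gripper's body presses on something with over 40 N, if the wrist force passes 120 N, or if a joint passes its speed limit or range.

## Working session

There is one attempt and no reset: what is moved stays moved. The work goes in short steps, Python scripts to look and compute and a tool call to move; the robot and the scene stay as the last step left them, time stands still between calls to the robot, and variables do not carry over. Pictures are saved under pics/ and viewed, at most 10 in all, crops included, and the job is handed in when it is done.

Besides the shell and the picture viewer there is one more tool, called in YAML: its name, and indented under it one key for each argument. apply_moves: Moves the arm, as the interface text tells. Its arguments: {"type":"object","properties":{"steps":{"type":"array"},"grip_force":{"type":"number"}},"required":["steps"]}

```bash
ls; mkdir -p pics; python3 - <<'E'
from plant import robot, eyes
import cv2, numpy as np
s=robot.read_state(); print(s, robot.grip_point_offset)
for c in ("scene","top"):
    im=eyes.read_camera(c); cv2.imwrite(f"pics/{c}0.png",im[:,:,::-1])
    k=eyes.calibration(c); print(c,np.round(k["K"],1).tolist(),np.round(k["R"],4).tolist(),np.round(k["t"],4).tolist())
    for n in ("vise","seat","stud_tip","bush","wood_ring","collar"):
        print(n,[(np.round(d["xy"]).tolist(),round(d["conf"],2)) for d in eyes.place_of(c,n)][:5])
E
```

```text
pics
{'t': 0.0, 'q': array([ 1.20757295e+00,  1.31132819e-01,  1.48927701e+00, -2.82319889e-05,
        1.52300137e+00, -8.54168835e-02]), 'dq': array([ 0.00297267,  0.00125561, -0.00195652, -0.0014539 , -0.0008517 ,
       -0.00114779]), 'joint_torque': array([-6.76859963e-04, -5.59847438e+01, -4.91751802e+01,  7.65528157e-02,
        3.57998209e-02, -1.28713727e-04]), 'tool_pos': array([0.16434339, 0.57646116, 0.21760563]), 'orientation': array([-4.34921011e-01, -3.11095990e+00,  2.79451035e-03]), 'force': array([ 0.2790462 , -0.05069154,  0.00903782]), 'wrist_torque': array([-0.04516263, -0.00101695, -0.03316313]), 'gripper_force': 0.0, 'opening': 0.09313658987265949} 0.0188
scene [[462.2, 0.0, 325.4], [0.0, 462.2, 239.5], [0.0, 0.0, 1.0]] [[-0.1037, 0.9945, 0.014], [0.6814, 0.0813, -0.7274], [-0.7245, -0.0659, -0.6861]] [0.0591, -0.2555, 1.4748]
vise [([427.0, 293.0], 0.58)]
seat [([437.0, 241.0], 0.78), ([301.0, 363.0], 0.21)]
stud_tip [([441.0, 206.0], 0.98), ([268.0, 309.0], 0.27)]
bush [([349.0, 272.0], 0.75), ([339.0, 242.0], 0.73), ([310.0, 260.0], 0.65)]
wood_ring [([236.0, 261.0], 0.63)]
collar [([306.0, 312.0], 0.77), ([269.0, 306.0], 0.59)]
top [[550.9, 0.0, 318.6], [0.0, 550.9, 231.7], [0.0, 0.0, 1.0]] [[0.0218, -0.9997, 0.0072], [-0.9973, -0.0223, -0.0705], [0.0707, -0.0057, -0.9975]] [-0.0178, 0.5539, 1.39]
vise [([226.0, 242.0], 0.63)]
seat [([215.0, 249.0], 0.72)]
stud_tip [([213.0, 266.0], 0.86)]
bush [([309.0, 294.0], 0.59), ([335.0, 270.0], 0.57), ([291.0, 259.0], 0.47), ([477.0, 282.0], 0.26)]
wood_ring [([405.0, 260.0], 0.98)]
collar [([333.0, 206.0], 0.68), ([363.0, 204.0], 0.56)]
```

View pics/scene0.png

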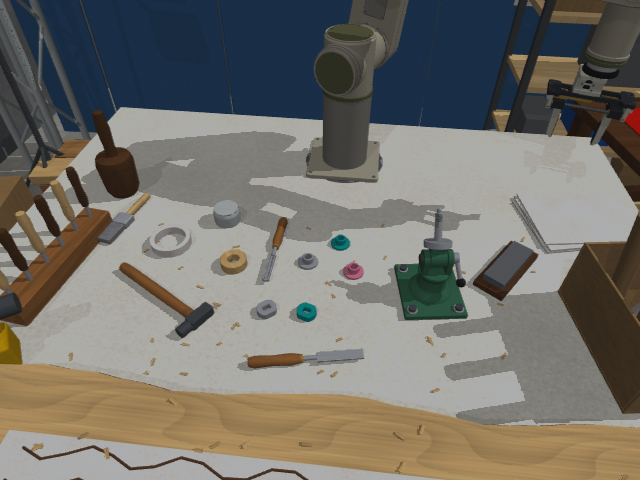

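View pics/top0.png

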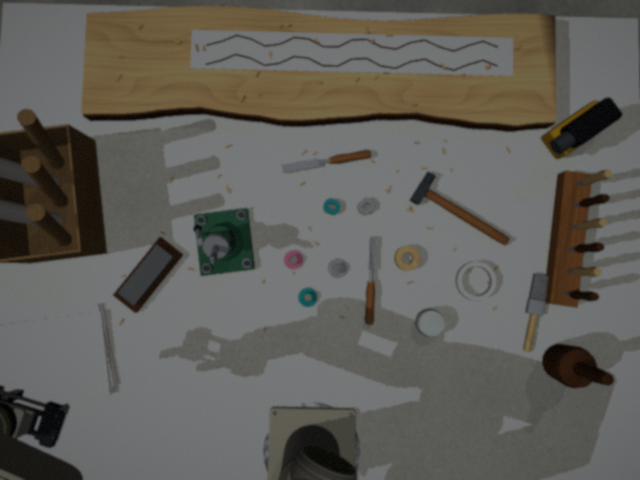

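The grey bush is at scene (308,261) / top (338,268). The collar is at (267,309) / (368,206), the wood ring at (234,261) / (407,258), and the stud tip at (439,207) / (213,266). The pink and turquoise parts are look-alikes. I'll zoom in for precision.

```bash
cat > h.py <<'E'
import numpy as np, cv2
from scipy.optimize import least_squares
from scipy.spatial.transform import Rotation as Ro
from plant import robot, eyes
C={c:eyes.calibration(c) for c in ("scene","top")}
def proj(c,X):
    k=C[c]; p=(np.atleast_2d(X)@np.array(k["R"]).T+k["t"])@np.array(k["K"]).T; return p[:,:2]/p[:,2:]
def fit(res,x0): return least_squares(res,x0,loss="soft_l1")
def tri(obs): # {cam:px}
    r=fit(lambda X:np.concatenate([(proj(c,X)[0]-p) for c,p in obs.items()]),[.5,.2,.02]); return r.x,np.abs(r.fun).max()
def onplane(c,px,z):
    r=fit(lambda X:proj(c,[X[0],X[1],z])[0]-px,[.5,.2]); return r.x
def tool():
    s=robot.read_state(); return s["tool_pos"],Ro.from_rotvec(s["orientation"]),s
E
python3 - <<'E'
from h import *
P={"bush":{"scene":(308,261),"top":(338,268)},"ring":{"scene":(234,261),"top":(407,258)},"collar":{"scene":(267,309),"top":(368,206)},"tip":{"scene":(441,206),"top":(213,266)},"seat":{"scene":(437,241),"top":(215,249)}}
for n,o in P.items(): print(n,*tri(o))
ims={c:cv2.imread(f"pics/{c}0.png") for c in C}
def crop(c,x,y,w,h,W,H): return cv2.resize(ims[c][y:y+h,x:x+w],(W,H),interpolation=cv2.INTER_CUBIC)
a=np.hstack([crop("scene",388,200,80,120,400,600),np.vstack([crop("top",186,200,80,60,400,300),np.hstack([np.vstack([crop("scene",248,294,40,30,200,150),crop("scene",290,248,40,30,200,150)]),np.vstack([crop("top",348,191,40,30,200,150),crop("top",318,253,40,30,200,150)])])])])
cv2.imwrite("pics/crop.png",a)
E
```

```text
bush [ 0.46258754 -0.05598225  0.00297859] 0.6900297168341467
ring [ 0.49197943 -0.23299311  0.01174044] 0.40859338356273156
collar [ 0.62425789 -0.12732248  0.00743677] 1.8840793677334204
tip [0.46008375 0.23075561 0.20383598] 1.6251939189363895
seat [0.49984938 0.23487478 0.13881706] 0.4214615886431545
```

View pics/crop.png

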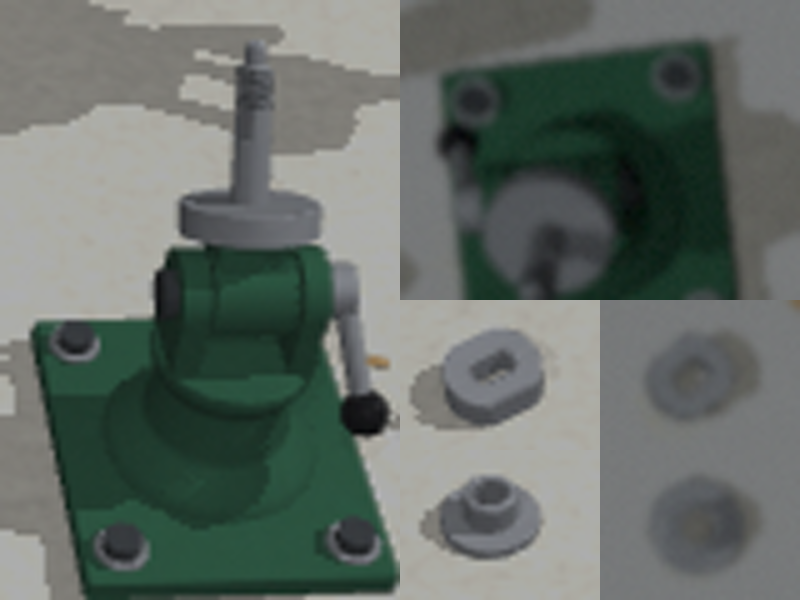

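The crop shows the stud top at panel (256,43) and the face centre at (250,207), plus the base corners. The collar bore's long axis runs about 30° off the image horizontal. The stud shows nearly full width, so its flats roughly face the scene camera. Next I'll fit the poses and rectify the collar and the top view of the stud.

```bash
cat >> h.py <<'E'
def vise(p):
    x,y,yaw,t=p; R=Ro.from_euler("z",yaw); S=R*Ro.from_euler("y",-t); o=np.array([x,y,0])
    return R,S,o,o+[0,0,.112]+S.apply([0,0,.04]),o+[0,0,.112]+S.apply([0,0,.11])
E
python3 - <<'E'
from h import *
L=[("top",(.08,.07),(194.2,214.2)),("top",(.08,-.07),(247.6,208)),("scene",(-.08,-.07),(395.2,264.4)),("scene",(.08,-.07),(405.2,316.2)),("scene",(.08,.07),(466.8,315.2))]
def res(p):
    R,S,o,seat,tip=vise(p); r=[]
    for c,a,px in L: r+=list(proj(c,R.apply([*a,.014])+o)[0]-px)
    r+=list(proj("scene",tip)[0]-(438.8,208.2)); r+=list(proj("top",tip)[0]-(213,266))
    r+=list(proj("scene",seat)[0]-(437.5,241)); r+=list(proj("top",seat)[0]-(215.2,247.5))
    return r
f=fit(res,[.52,.23,0,.5]); print(f.x,np.round(f.fun,1)); R,S,o,seat,tip=vise(f.x); print(seat,tip,S.as_matrix()[:,2])
print("bush",onplane("scene",(307.6,255.4),.022),onplane("top",(337,267.6),.008))
print("coll",onplane("scene",(266.4,306.8),.016),onplane("top",(365.6,205.6),.016))
P=[]
ims={c:cv2.imread(f"pics/{c}0.png") for c in C}
def rect(c,x,y,z,h):
    g=np.linspace(h,-h,300); Y,X=np.meshgrid(y+g,x+g); m=proj(c,np.stack([X.ravel(),Y.ravel(),0*X.ravel()+z],1)).astype(np.float32).reshape(300,300,2)
    return cv2.remap(ims[c],m,None,cv2.INTER_CUBIC)
cx,cy=onplane("scene",(266.4,306.8),.016)
def cp(c,x,y,w): return cv2.convertScaleAbs(cv2.resize(ims[c][y:y+w,x:x+w],(300,300),interpolation=cv2.INTER_CUBIC),alpha=1.3)
cv2.imwrite("pics/rect.png",np.vstack([np.hstack([rect("scene",cx,cy,.016,.04),rect("top",cx,cy,.016,.04)]),np.hstack([cp("scene",425,205,30),cp("top",198,240,36)])]))
E
```

```text
[0.52585953 0.23724721 0.12971914 0.64092724] [-0.7 -1.4  0.1 -1.  -0.5 -1.2 -0.6  0.   1.4  0.2 -0.5 -0.8 -0.4 -0.3
  0.1 -1.1  0.2  0.5]
[0.50214293 0.23415334 0.14406167] [0.46063886 0.22873907 0.20016958] [-0.59291519 -0.07734678  0.80154167]
bush [ 0.4619518 -0.0552059] [ 0.46368792 -0.05495757]
coll [ 0.62476733 -0.12529778] [ 0.62455986 -0.12518837]
```

View pics/rect.png

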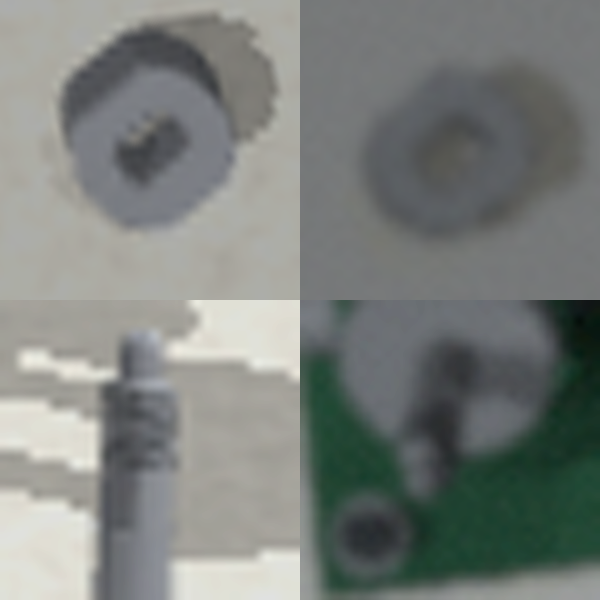

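The collar's flats normal is at about 48° world yaw. The dark band down the stud's left edge shows one flat, turned about 56° to image-left. Next: a row planner and the approach to the bush.

```bash
cat >> h.py <<'E'
def down(yaw): # tool y at world yaw, z down
    y=np.array([np.cos(yaw),np.sin(yaw),0]); z=np.array([0,0,-1.]); return Ro.from_matrix(np.stack([np.cross(y,z),y,z],1))
VP=[0.52586,0.23725,0.12972,0.64093]
R_,S_,o_,seat,tip=vise(VP); ax=S_.as_matrix()[:,2]
def on_stud(ang): # tool z=-stud; tool y at angle ang in seat frame
    y=S_.apply([np.cos(ang),np.sin(ang),0]); z=-ax; return Ro.from_matrix(np.stack([np.cross(y,z),y,z],1))
def plan(pos,R,n=None,cur=None):
    p,Rc,s=tool()
    if cur: p,Rc=cur
    rv=(Rc.inv()*R).as_rotvec(); d=np.array(pos)-p; tl=np.linalg.norm(d)
    if n is None: n=int(np.ceil(max(tl/.03,np.degrees(np.linalg.norm(rv))/6,1)))
    print(f"n={n} dist={tl*1e3:.1f}mm turn={np.degrees(np.linalg.norm(rv)):.1f}deg")
    for i in range(n):
        t=Rc.inv().apply(d/n)/.03; print(np.round(t,2).tolist(),np.round(np.degrees(rv/n)/6,2).tolist()); Rc=Rc*Ro.from_rotvec(rv/n)
E
python3 - <<'E'
from h import *
cam=-np.array(C["scene"]["R"]).T@C["scene"]["t"]; v=S_.inv().apply(cam-tip); az=np.arctan2(v[1],v[0]); print("flat normal seat angle",np.degrees(az)-56)
plan([.4625,-.055,.09],down(np.pi/2))
E
```

```text
flat normal seat angle -71.37457636193875
n=24 dist=710.5mm turn=15.9deg
[-0.64, -0.73, 0.18] [-0.0, -0.0, -0.11]
[-0.63, -0.74, 0.18] [-0.0, -0.0, -0.11]
[-0.62, -0.75, 0.18] [-0.0, -0.0, -0.11]
[-0.61, -0.75, 0.18] [-0.0, -0.0, -0.11]
[-0.6, -0.76, 0.18] [-0.0, -0.0, -0.11]
[-0.6, -0.77, 0.18] [-0.0, -0.0, -0.11]
[-0.59, -0.77, 0.18] [-0.0, -0.0, -0.11]
[-0.58, -0.78, 0.18] [-0.0, -0.0, -0.11]
[-0.57, -0.79, 0.18] [-0.0, -0.0, -0.11]
[-0.56, -0.79, 0.18] [-0.0, -0.0, -0.11]
[-0.55, -0.8, 0.18] [-0.0, -0.0, -0.11]
[-0.54, -0.81, 0.18] [-0.0, -0.0, -0.11]
[-0.53, -0.81, 0.18] [-0.0, -0.0, -0.11]
[-0.52, -0.82, 0.18] [-0.0, -0.0, -0.11]
[-0.51, -0.82, 0.18] [-0.0, -0.0, -0.11]
[-0.5, -0.83, 0.18] [-0.0, -0.0, -0.11]
[-0.49, -0.84, 0.18] [-0.0, -0.0, -0.11]
[-0.48, -0.84, 0.18] [-0.0, -0.0, -0.11]
[-0.47, -0.85, 0.18] [-0.0, -0.0, -0.11]
[-0.46, -0.85, 0.18] [-0.0, -0.0, -0.11]
[-0.45, -0.86, 0.18] [-0.0, -0.0, -0.11]
[-0.44, -0.86, 0.18] [-0.0, -0.0, -0.11]
[-0.43, -0.87, 0.18] [-0.0, -0.0, -0.11]
[-0.42, -0.87, 0.18] [-0.0, -0.0, -0.11]
```

apply_moves:
  steps: [-0.6,-0.8,0,0,0,-0.1,60,-0.6,-0.8,0,0,0,-0.1,60,-0.6,-0.8,0,0,0,-0.1,60,-0.6,-0.8,0,0,0,-0.1,60,-0.6,-0.8,0,0,0,-0.1,60,-0.6,-0.8,0,0,0,-0.1,60,-0.6,-0.8,0,0,0,-0.1,60,-0.6,-0.8,0,0,0,-0.1,60,-0.6,-0.8,0,0,0,-0.1,60,-0.6,-0.8,0,0,0,-0.1,60,-0.6,-0.8,0,0,0,-0.1,60,-0.6,-0.8,0,0,0,-0.1,60]
  grip_force: 30

```text
t: 1.7
tool_pos: [0.3127, 0.2477, 0.2189]
orientation: [0.237, 3.132, 0.001]
force: [1.7, 0.0, 0.3]
opening: 0.0556
gripper_force: 0.0
```

```bash
python3 -c "
from h import *
plan([.4625,-.055,.07],down(np.pi/2),12)"
```

```text
n=12 dist=369.2mm turn=8.7deg
[-0.54, -0.77, 0.41] [0.0, 0.0, -0.12]
[-0.53, -0.78, 0.41] [0.0, 0.0, -0.12]
[-0.52, -0.78, 0.41] [0.0, 0.0, -0.12]
[-0.51, -0.79, 0.41] [0.0, 0.0, -0.12]
[-0.5, -0.79, 0.41] [0.0, 0.0, -0.12]
[-0.49, -0.8, 0.41] [0.0, 0.0, -0.12]
[-0.48, -0.81, 0.41] [0.0, 0.0, -0.12]
[-0.47, -0.81, 0.41] [0.0, 0.0, -0.12]
[-0.46, -0.82, 0.41] [0.0, 0.0, -0.12]
[-0.45, -0.82, 0.41] [0.0, 0.0, -0.12]
[-0.44, -0.83, 0.41] [0.0, 0.0, -0.12]
[-0.43, -0.84, 0.41] [0.0, 0.0, -0.12]
```

apply_moves:
  steps: [-0.53,-0.78,0.2,0,0,-0.12,60,-0.53,-0.78,0.2,0,0,-0.12,60,-0.52,-0.78,0.3,0,0,-0.12,60,-0.51,-0.79,0.4,0,0,-0.12,60,-0.5,-0.79,0.4,0,0,-0.12,60,-0.49,-0.8,0.4,0,0,-0.12,60,-0.48,-0.81,0.5,0,0,-0.12,60,-0.47,-0.81,0.5,0,0,-0.12,60,-0.46,-0.82,0.5,0,0,-0.12,60,-0.45,-0.82,0.5,0,0,-0.12,60,-0.44,-0.83,0.5,0,0,-0.12,60,-0.44,-0.84,0.5,0,0,-0.12,60]

```text
t: 2.7
tool_pos: [0.463, -0.0557, 0.0711]
orientation: [0.001, 3.141, -0.0]
force: [0.1, 0.9, 0.7]
opening: 0.0559
gripper_force: 0.0
```

```bash
python3 -c "
from h import *
plan([.4625,-.055,.0085],down(np.pi/2),4)
s=robot.read_state();print(s['tool_pos'],s['q'],s['force'])
for c in C:
  im=eyes.read_camera(c); cv2.imwrite(f'pics/{c}1.png',im[:,:,::-1])
  x,y=proj(c,s['tool_pos'])[0].astype(int); a=im[y-30:y+30,x-40:x+40,::-1]; cv2.imwrite(f'pics/{c}1c.png',cv2.resize(a,(400,300),interpolation=cv2.INTER_CUBIC)); print(x,y,proj(c,s['tool_pos'])[0])
cv2.imwrite('pics/a1.png',np.hstack([cv2.imread(f'pics/{c}1c.png') for c in C]))
"
```

```text
n=4 dist=62.6mm turn=0.1deg
[0.0, 0.01, 0.52] [-0.0, 0.0, -0.0]
[0.0, 0.01, 0.52] [-0.0, 0.0, -0.0]
[0.0, 0.01, 0.52] [-0.0, 0.0, -0.0]
[0.0, 0.01, 0.52] [-0.0, 0.0, -0.0]
[ 0.46296437 -0.05567957  0.07113399] [-2.29767205e-01 -1.11230047e-01  2.00949911e+00  6.78690426e-05
  1.24260503e+00 -1.79968078e+00] [0.1018137  0.88335303 0.71142191]
307 241 [307.08880991 241.07789543]
338 267 [338.33260418 267.75960564]
```

View pics/a1.png

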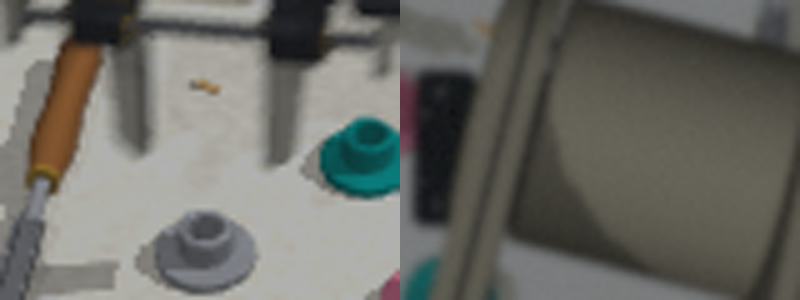

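Scene camera: the fingertips straddle the bush (crop 150–268, bush bore at 208), so it is centred to about 3 mm. I'll squeeze from two directions to centre it exactly.

apply_moves:
  steps: [0,0,0.52,0,0,0,60,0,0,0.52,0,0,0,60,0,0,0.52,0,0,0,60,0,0,0.52,0,0,0,60,0,0,0,0,0,0,20,0,0,0,0,0,0,20,0,0,0,0,0,0,20,0,0,0,0,0,0,20,0,0,0,0,0,0,60,0,0,0,0,0,0,60,0,0,0,0,0,1,60,0,0,0,0,0,1,60]
  grip_force: 5

```text
t: 3.8
tool_pos: [0.4628, -0.0543, 0.0098]
orientation: [0.337, 3.123, -0.0]
force: [-0.5, 0.4, -0.6]
opening: 0.0543
gripper_force: 0.0
```

apply_moves:
  steps: [0,0,0,0,0,1,60,0,0,0,0,0,1,60,0,0,0,0,0,1,60,0,0,0,0,0,1,60,0,0,0,0,0,1,60,0,0,0,0,0,1,60,0,0,0,0,0,1,60,0,0,0,0,0,1,60,0,0,0,0,0,1,60,0,0,0,0,0,1,60,0,0,0,0,0,1,60,0,0,0,0,0,1,60]

```text
t: 4.8
tool_pos: [0.4627, -0.0543, 0.0097]
orientation: [2.109, 2.327, 0.001]
force: [-0.9, 0.3, 0.7]
opening: 0.056
gripper_force: 0.0
```

apply_moves:
  steps: [0,0,0,0,0,1,60,0,0,0,0,0,0,15,0,0,0,0,0,0,15,0,0,0,0,0,0,15,0,0,0,0,0,0,15]
  grip_force: 25

```text
t: 5.22
tool_pos: [0.4625, -0.0543, 0.0094]
orientation: [2.22, 2.223, 0.0]
force: [-0.5, -0.3, 0.3]
opening: 0.0335
gripper_force: 0.0
```

apply_moves:
  steps: [0,0,0,0,0,0,15,0,0,0,0,0,0,15,0,0,0,0,0,0,15,0,0,0,0,0,0,50,0,0,0,0,0,0,50,0,0,0,0,0,-1,50,0,0,0,0,0,-1,50,0,0,0,0,0,-1,50,0,0,0,0,0,-1,50,0,0,0,0,0,-1,50,0,0,0,0,0,-1,50,0,0,0,0,0,-1,50]
  grip_force: 8

```text
t: 6.22
tool_pos: [0.4624, -0.0542, 0.0092]
orientation: [-1.272, -2.872, 0.0]
force: [0.4, 0.5, -0.5]
opening: 0.0465
gripper_force: 0.0
```

apply_moves:
  steps: [0,0,0,0,0,-1,50,0,0,0,0,0,-1,50,0,0,0,0,0,-1,50,0,0,0,0,0,-1,50,0,0,0,0,0,-1,50,0,0,0,0,0,-1,50,0,0,0,0,0,-1,25,0,0,0,0,0,-1,20,0,0,0,0,0,0,15,0,0,0,0,0,0,15,0,0,0,0,0,0,15,0,0,0,0,0,0,15]
  grip_force: 25

```text
t: 7.22
tool_pos: [0.4624, -0.0542, 0.0092]
orientation: [-0.006, -3.142, -0.0]
force: [0.2, 0.3, 0.1]
opening: 0.026
gripper_force: 25.0
```

apply_moves:
  steps: [0,0,0,0,0,0,15,0,0,0,0,0,0,15]

```text
t: 7.38
tool_pos: [0.4624, -0.0542, 0.0092]
orientation: [-0.004, -3.142, 0.0]
force: [-0.2, -1.1, -0.7]
opening: 0.0258
gripper_force: 25.0
```

```bash
python3 - <<'E'
from h import *
p,R,s=tool(); print(p,s['opening'],s['gripper_force'],s['q'])
t1=p+[0,0,.17]; print("up"); plan(t1,R,6)
yy=S_.inv().apply([0,1,0]); a=np.arctan2(yy[1],yy[0]); print(np.degrees(a))
# bush origin is .0093 beyond TCP along tool z when held; hover with bush bottom 15mm above tip
h=p[2]; tgt=seat+ax*(.070+.012+h); print(tgt)
plan(tgt,on_stud(np.pi/2),None,(t1,R))
E
```

```text
[ 0.46241187 -0.05423367  0.00922368] 0.025756036011152755 25.000033141222957 [-2.26936090e-01 -1.63245672e-02  2.04625122e+00 -1.06289708e-05
  1.11168352e+00 -1.79535750e+00]
up
n=6 dist=170.0mm turn=0.0deg
[0.0, -0.0, -0.94] [0.0, 0.0, 0.0]
[0.0, -0.0, -0.94] [0.0, 0.0, 0.0]
[0.0, -0.0, -0.94] [0.0, 0.0, 0.0]
[0.0, -0.0, -0.94] [0.0, 0.0, 0.0]
[0.0, -0.0, -0.94] [0.0, 0.0, 0.0]
[0.0, -0.0, -0.94] [0.0, 0.0, 0.0]
84.03067716072803
[0.44805521 0.22710017 0.21718103]
n=10 dist=284.2mm turn=37.5deg
[0.05, 0.94, -0.13] [-0.04, -0.61, -0.12]
[0.03, 0.94, -0.13] [-0.04, -0.61, -0.12]
[0.01, 0.94, -0.12] [-0.04, -0.61, -0.12]
[-0.01, 0.94, -0.12] [-0.04, -0.61, -0.12]
[-0.03, 0.94, -0.11] [-0.04, -0.61, -0.12]
[-0.05, 0.94, -0.11] [-0.04, -0.61, -0.12]
[-0.07, 0.94, -0.1] [-0.04, -0.61, -0.12]
[-0.08, 0.94, -0.09] [-0.04, -0.61, -0.12]
[-0.1, 0.94, -0.08] [-0.04, -0.61, -0.12]
[-0.12, 0.94, -0.07] [-0.04, -0.61, -0.12]
```

apply_moves:
  steps: [0,0,-0.5,0,0,0,15,0,0,-1,0,0,0,15,0,0,-1,0,0,0,15,0,0,-1,0,0,0,15,0,0,-1,0,0,0,15,0,0,-1,0,0,0,15,0,0.5,-1,0,0,0,15,0,0.9,0,0,-0.6,-0.1,15,0,0.9,0,0,-0.6,-0.1,15,0,0.9,0,0,-0.6,-0.1,15,0,0.9,0,0,-0.6,-0.1,15,0,0.9,0,0,-0.6,-0.1,15]

```text
t: 8.38
tool_pos: [0.4597, 0.0968, 0.2042]
orientation: [-0.071, 2.823, 0.001]
force: [-0.8, 0.9, -1.8]
opening: 0.0259
gripper_force: 25.0
```

```bash
python3 - <<'E'
from h import *
p,R,s=tool(); print(p,s['opening'],s['gripper_force'],s['q'])
plan(seat+ax*(.070+.015+.0092),on_stud(np.pi/2))
E
```

```text
[0.45968105 0.09682353 0.20415866] 0.025942946571618705 24.998347279106383 [ 0.12216527 -0.58034867  2.15551407 -0.03103251  1.25039971 -1.49414214]
n=5 dist=131.6mm turn=19.1deg
[0.01, 0.87, -0.12] [-0.08, -0.62, -0.13]
[-0.01, 0.87, -0.11] [-0.08, -0.62, -0.13]
[-0.03, 0.87, -0.1] [-0.08, -0.62, -0.13]
[-0.05, 0.87, -0.09] [-0.08, -0.62, -0.13]
[-0.06, 0.87, -0.08] [-0.08, -0.62, -0.13]
```

apply_moves:
  steps: [0,0.8,-0.4,-0.08,-0.62,-0.13,15,0,0.9,-0.3,-0.08,-0.62,-0.13,15,0,0.9,0,-0.08,-0.62,-0.13,15,-0.05,0.87,0,-0.08,-0.62,-0.13,15,-0.1,0.87,0,-0.08,-0.62,-0.13,15,0,0,0,0,0,0,15]

```text
t: 8.88
tool_pos: [0.4435, 0.2297, 0.2241]
orientation: [-0.17, 2.496, 0.056]
force: [0.1, 0.8, -2.1]
opening: 0.0259
gripper_force: 25.0
```

```bash
cat >> h.py <<'E'
def rep(tgt_h,ang,n=3): # report tool in seat frame, plan to height tgt_h of TCP over seat
    p,R,s=tool(); r=S_.inv().apply(p-seat)*1e3
    print("TCP in seat mm",np.round(r,1),"q",np.round(s['q'],2),"F seat",np.round(S_.inv().apply(s['force']),1),"open",round(s['opening'],4),"t",s['t'])
    if tgt_h is not None: plan(seat+ax*tgt_h,on_stud(ang),n)
def snap(tag,pts=(),cams=("scene","top"),w=(80,60)):
    out=[]
    for c in cams:
        im=eyes.read_camera(c)[:,:,::-1]; cv2.imwrite(f"pics/{c}{tag}.png",im)
        x,y=proj(c,pts)[0].astype(int); print(c,"crop origin",x-w[0]//2,y-w[1]//2)
        a=im[y-w[1]//2:y+w[1]//2,x-w[0]//2:x+w[0]//2]; out.append(cv2.resize(a,(400,300),interpolation=cv2.INTER_CUBIC))
    cv2.imwrite(f"pics/a{tag}.png",np.hstack(out))
E
python3 - <<'E'
from h import *
rep(.070+.004+.0092,np.pi/2)
snap("2",tip,w=(64,48))
for c in C: print(proj(c,tip), proj(c,tool()[0]))
E
```

```text
TCP in seat mm [ 0.7  3.2 99.3] q [ 0.56 -0.79  2.34 -0.3   1.01 -1.06] F seat [-1.1  0.8 -1.8] open 0.0259 t 8.8833
n=3 dist=16.4mm turn=0.4deg
[0.01, -0.04, 0.18] [0.01, -0.0, 0.02]
[0.01, -0.04, 0.18] [0.01, -0.0, 0.02]
[0.01, -0.04, 0.18] [0.01, -0.0, 0.02]
scene crop origin 406 183
top crop origin 180 241
[[438.33930758 207.4292469 ]] [[438.8937842  193.64490266]]
[[212.60171949 265.69276977]] [[211.21039543 273.02117749]]
```

View pics/a2.png

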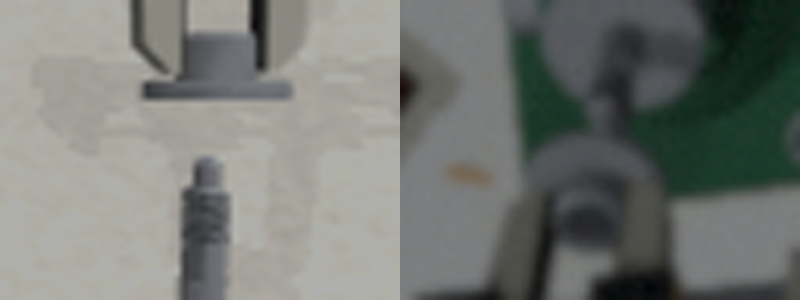

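Scene: the bush hangs over the stud, flange centre at crop x 217 and tip at 206, so it is offset to +y. Before descending I'll compare the projected rims with those seen in the top view, to check x.

```bash
python3 - <<'E'
from h import *
p,R,s=tool(); th=np.linspace(0,2*np.pi,200)
def rim(c,ctr,Rm,r): 
    return proj(c,ctr+Rm.apply(np.stack([r*np.cos(th),r*np.sin(th),0*th],1)))
org={"scene":(406,183),"top":(180,241)}
for c in C:
    for n,ctr,Rm,r in (("flange_under",p+R.apply([0,0,.0092]),R,.025),("flange_top",p+R.apply([0,0,.0032]),R,.025),("face",seat,S_,.03),("tip",tip,S_,.0025)):
        q=(rim(c,ctr,Rm,r)-org[c]+.5)*6.25+([400,0] if c=="top" else [0,0]); print(c,n,"L%.0f R%.0f T%.0f B%.0f"%(q[:,0].min(),q[:,0].max(),q[:,1].min(),q[:,1].max()))
# face extents measured in picture 0
im=cv2.imread("pics/top0.png")[225:262,195:235]; im=cv2.resize(im,None,fx=10,fy=10,interpolation=cv2.INTER_CUBIC)
im2=cv2.imread("pics/top2.png")[241:289,180:244]; im2=cv2.convertScaleAbs(cv2.resize(im2,(400,300),interpolation=cv2.INTER_CUBIC),alpha=1.5)
cv2.imwrite("pics/f.png",np.hstack([cv2.convertScaleAbs(cv2.resize(im,(400,370)),alpha=1.5),cv2.copyMakeBorder(im2,0,70,0,0,0)]))
q=(rim("top",seat,S_,.03)-[195,225]+.5)*10;print(q.min(0),q.max(0),(proj("top",tip)-[195,225]+.5)*10)
E
```

```text
scene flange_under L133 R284 T95 B99
scene flange_top L133 R285 T77 B81
scene face L112 R291 T349 B369
scene tip L198 R213 T155 B156
top flange_under L528 R673 T129 B245
top flange_top L526 R672 T139 B255
top face L542 R706 T-21 B113
top tip L600 R614 T152 B163
[ 77.42050003 126.46995609] [339.10876327 340.28424334] [[181.0171949  411.92769773]]
```

View pics/f.png

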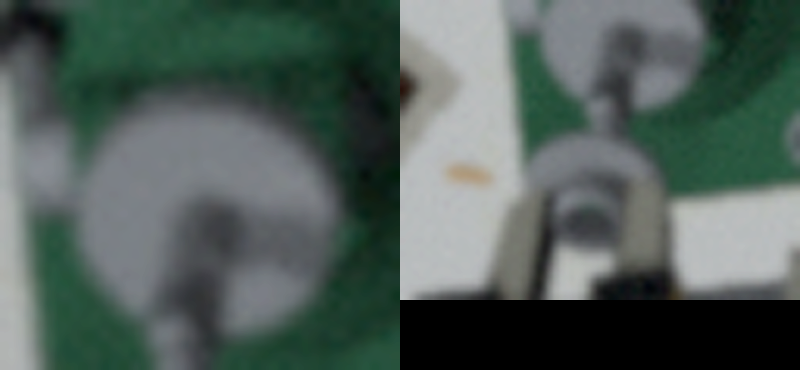

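The face matches the model, but the held bush sits about 1.6 mm more to +y and 1 mm more to −x than the robot's coordinates say. I'll shift the stud estimate to match and descend onto the pilot.

```bash
cat >> h.py <<'E'
SH=np.array([.0010,-.0016,0])
seat=seat+S_.apply(SH); tip=tip+S_.apply(SH)
E
python3 - <<'E'
from h import *
rep(.060+.0092,np.pi/2,6)
E
```

```text
TCP in seat mm [ 0.7  1.6 99.4] q [ 0.55 -0.79  2.34 -0.29  1.02 -1.07] F seat [-0.7 -0.2 -0.8] open 0.0265 t 8.9833
n=6 dist=30.2mm turn=0.3deg
[0.0, -0.01, 0.17] [-0.0, -0.01, 0.01]
[0.0, -0.01, 0.17] [-0.0, -0.01, 0.01]
[0.0, -0.01, 0.17] [-0.0, -0.01, 0.01]
[0.0, -0.01, 0.17] [-0.0, -0.01, 0.01]
[0.0, -0.01, 0.17] [-0.0, -0.01, 0.01]
[0.0, -0.01, 0.17] [-0.0, -0.01, 0.01]
```

The tool was still settling during that picture, so most of that offset wasn't real. I'll use a smaller correction.

```bash
sed -i 's/^SH=.*/SH=np.array([.0005,-.0003,0])/' h.py; python3 - <<'E'
from h import *
rep(.064+.0092,np.pi/2,6)
E
```

```text
TCP in seat mm [ 1.2  0.3 99.4] q [ 0.55 -0.79  2.34 -0.29  1.02 -1.07] F seat [-0.7 -0.2 -0.8] open 0.0265 t 8.9833
n=6 dist=26.2mm turn=0.3deg
[0.01, -0.0, 0.15] [-0.0, -0.01, 0.01]
[0.01, -0.0, 0.15] [-0.0, -0.01, 0.01]
[0.01, -0.0, 0.15] [-0.0, -0.01, 0.01]
[0.01, -0.0, 0.15] [-0.0, -0.01, 0.01]
[0.01, -0.0, 0.15] [-0.0, -0.01, 0.01]
[0.01, -0.0, 0.15] [-0.0, -0.01, 0.01]
```

apply_moves:
  steps: [0.02,0,0.15,0,0,0,15,0.02,0,0.15,0,0,0,15,0,0,0.15,0,0,0,15,0,0,0.15,0,0,0,15,0,0,0.15,0,0,0,15,0,0,0.12,0,0,0,15,0,0,0,0,0,0,15]

```text
t: 9.57
tool_pos: [0.4617, 0.2272, 0.2045]
orientation: [-0.162, 2.497, 0.051]
force: [7.3, 1.2, -0.0]
opening: 0.0257
gripper_force: 25.0
```

```bash
python3 - <<'E'
from h import *
rep(.050+.0092,np.pi/2,6)
E
```

```text
TCP in seat mm [ 2.8 -1.4 73. ] q [ 0.53 -0.72  2.34 -0.29  0.94 -1.07] F seat [ 5.9  0.2 -4.4] open 0.0257 t 9.5667
n=6 dist=14.1mm turn=0.1deg
[0.02, 0.01, 0.08] [-0.0, -0.0, 0.0]
[0.02, 0.01, 0.08] [-0.0, -0.0, 0.0]
[0.02, 0.01, 0.08] [-0.0, -0.0, 0.0]
[0.02, 0.01, 0.08] [-0.0, -0.0, 0.0]
[0.02, 0.01, 0.08] [-0.0, -0.0, 0.0]
[0.02, 0.01, 0.08] [-0.0, -0.0, 0.0]
```

```bash
python3 - <<'E'
from h import *
rep(None,0)
snap("3",tip,w=(64,48))
im=cv2.imread("pics/top0.png")[237:277,190:243]; im=cv2.convertScaleAbs(cv2.resize(im,(400,300),interpolation=cv2.INTER_CUBIC),alpha=1.5)
im0=cv2.imread("pics/scene0.png")[195:249,400:472]; im0=cv2.resize(im0,(400,300),interpolation=cv2.INTER_CUBIC)
cv2.imwrite("pics/g.png",np.vstack([cv2.imread("pics/a3.png"),np.hstack([im0,im])]))
p,R,s=tool(); b=p+R.apply([0,0,.0092])
for c in C: print(c,(proj(c,b)),proj(c,tip),proj(c,seat))
E
```

```text
TCP in seat mm [ 2.8 -1.4 73. ] q [ 0.53 -0.72  2.34 -0.29  0.94 -1.07] F seat [ 5.9  0.2 -4.4] open 0.0257 t 9.5667
scene crop origin 406 183
top crop origin 180 241
scene [[437.94220898 210.28188638]] [[438.26358269 207.44082002]] [[437.4865501  239.96215184]]
top [[213.29286198 262.85994116]] [[212.69468715 265.49689915]] [[215.44967957 247.78128335]]
```

View pics/g.png

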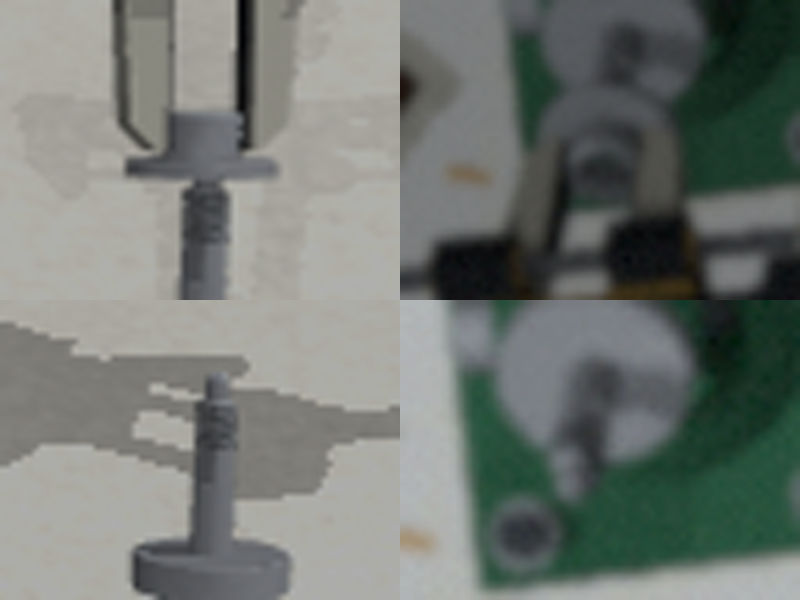

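Scene: the bush flange (centre crop x 201) sits just above the shoulder, about 2 mm to −y of the stud (206). The true top-view tip is at (212.4,262.9), not the network's (213,266), so the tilt is smaller than I fitted. I'll refit using the rims.

```bash
python3 - <<'E'
import h
from h import *
L=[("top",(.08,.07),(194.2,214.2)),("top",(.08,-.07),(247.6,208)),("scene",(-.08,-.07),(395.2,264.4)),("scene",(.08,-.07),(405.2,316.2)),("scene",(.08,.07),(466.8,315.2))]
th=np.linspace(0,2*np.pi,180)
def res(p):
    R,S,o,seat,tip=vise(p[:4]); r=[]
    off={"scene":p[4:6],"top":p[6:8]}
    P=lambda c,X:proj(c,X)+off[c]
    for c,a,px in L: r+=list(.5*(P(c,R.apply([*a,.014])+o)[0]-px))
    r+=list(2*(P("scene",tip)[0]-(438.7,207.9))); r+=list(2*(P("top",tip)[0]-(212.4,262.9)))
    f=seat+S.apply(np.stack([.03*np.cos(th),.03*np.sin(th),0*th],1))
    q=P("top",f); r+=[q[:,0].min()-202.35,q[:,0].max()-228.25,q[:,1].max()-258.35]
    q=P("scene",f); r+=[q[:,0].min()-423.5,q[:,0].max()-452.0,q[:,1].min()-237.6]
    r+=list(np.array(p[4:8]))
    return r
f=fit(res,VP+[0]*4); print(f.x,np.round(f.fun,1)); R,S,o,st,tp=vise(f.x[:4]); print(st,tp,np.degrees(f.x[3]))
p,Rt,s=tool(); print("TCP in new seat",S.inv().apply(p-st)*1e3)
E
```

```text
[ 0.52517879  0.23654765  0.13855991  0.56199409 -0.0273711   0.30869344
 -0.03599792  0.18340307] [-0.4 -0.3  0.  -0.4 -0.5 -0.5 -0.3  0.1  0.6  0.   0.2 -0.1 -0.   0.
 -0.   0.3  0.1 -0.3 -0.1 -0.  -0.   0.3 -0.   0.2]
[0.50406809 0.23360369 0.14584777] [0.46712436 0.22845175 0.20508136] 32.19988920955836
TCP in new seat [-5.00771445 -0.41371862 72.78495005]
```

```bash
sed -i 's/^VP=.*/VP=[.52518,.23655,.13856,.56199]/; s/^SH=.*/SH=np.array([0,.0010,0])/' h.py; python3 - <<'E'
from h import *
rep(.070+.007+.0092,np.pi/2,4)
E
```

```text
TCP in seat mm [-5.  -1.4 72.8] q [ 0.53 -0.72  2.34 -0.29  0.94 -1.07] F seat [ 6.  -0.5 -3.4] open 0.0258 t 9.6667
n=4 dist=14.4mm turn=4.5deg
[-0.05, 0.01, -0.11] [-0.02, 0.19, -0.02]
[-0.05, 0.01, -0.11] [-0.02, 0.19, -0.02]
[-0.05, 0.01, -0.11] [-0.02, 0.19, -0.02]
[-0.04, 0.01, -0.11] [-0.02, 0.19, -0.02]
```

Back out, straighten and recentre, then wait for it to settle.

apply_moves:
  steps: [0,0,-0.22,0,0,0,15,0,0,-0.22,0,0.19,0,15,-0.1,0.02,0,-0.02,0.19,-0.02,15,-0.1,0.02,0,-0.02,0.19,-0.02,15,0,0,0,-0.02,0.19,-0.02,15,0,0,0,0,0,0,15,0,0,0,0,0,0,15,0,0,0,0,0,0,15]

```text
t: 10.33
tool_pos: [0.457, 0.228, 0.2172]
orientation: [-0.178, 2.578, 0.05]
force: [-0.1, -0.4, -2.2]
opening: 0.0263
gripper_force: 25.0
```

```bash
python3 - <<'E'
from h import *
rep(.050+.0092,np.pi/2,8)
E
```

```text
TCP in seat mm [-2.1 -0.1 85.6] q [ 0.5  -0.67  2.25 -0.22  1.04 -1.14] F seat [-1.3 -0.3 -1.8] open 0.0263 t 10.3333
n=8 dist=26.5mm turn=0.2deg
[-0.01, 0.0, 0.11] [-0.0, -0.0, -0.0]
[-0.01, 0.0, 0.11] [-0.0, -0.0, -0.0]
[-0.01, 0.0, 0.11] [-0.0, -0.0, -0.0]
[-0.01, 0.0, 0.11] [-0.0, -0.0, -0.0]
[-0.01, 0.0, 0.11] [-0.0, -0.0, -0.0]
[-0.01, 0.0, 0.11] [-0.0, -0.0, -0.0]
[-0.01, 0.0, 0.11] [-0.0, -0.0, -0.0]
[-0.01, 0.0, 0.11] [-0.0, -0.0, -0.0]
```

apply_moves:
  steps: [-0.03,0,0.1,0,0,0,15,-0.03,0,0.1,0,0,0,15,0,0,0.1,0,0,0,15,0,0,0.1,0,0,0,15,0,0,0.1,0,0,0,15,0,0,0.1,0,0,0,15,0,0,0.1,0,0,0,15,0,0,0,0,0,0,15,0,0,0,0,0,0,15]

```text
t: 11.08
tool_pos: [0.4698, 0.2299, 0.2008]
orientation: [-0.178, 2.578, 0.05]
force: [-1.0, -0.1, -1.0]
opening: 0.0258
gripper_force: 25.0
```

```bash
python3 - <<'E'
from h import *
rep(.040+.0092,np.pi/2,6)
E
```

```text
TCP in seat mm [ 0.1  0.1 64.9] q [ 0.49 -0.62  2.25 -0.22  0.98 -1.15] F seat [-1.4  0.1 -0.3] open 0.0258 t 11.0833
n=6 dist=15.7mm turn=0.2deg
[0.0, -0.0, 0.09] [-0.0, -0.01, -0.0]
[0.0, -0.0, 0.09] [-0.0, -0.01, -0.0]
[0.0, -0.0, 0.09] [-0.0, -0.01, -0.0]
[0.0, -0.0, 0.09] [-0.0, -0.01, -0.0]
[0.0, -0.0, 0.09] [-0.0, -0.01, -0.0]
[0.0, -0.0, 0.09] [-0.0, -0.01, -0.0]
```

apply_moves:
  steps: [0,0,0.1,0,0,0,15,0,0,0.1,0,0,0,15,0,0,0.1,0,0,0,15,0,0,0.1,0,0,0,15,0,0,0.1,0,0,0,15,0,0,0.1,0,0,0,15]

```text
t: 11.58
tool_pos: [0.4794, 0.2313, 0.1855]
orientation: [-0.178, 2.578, 0.051]
force: [0.6, -0.9, -1.4]
opening: 0.0266
gripper_force: 25.0
```

apply_moves:
  steps: [0,0,0.1,0,0,0,15,0,0,0.1,0,0,0,15,0,0,0.1,0,0,0,15,0,0,0.1,0,0,0,15,0,0,0.1,0,0,0,15]

```text
t: 12.0
tool_pos: [0.4873, 0.2325, 0.1729]
orientation: [-0.179, 2.578, 0.051]
force: [-0.3, -0.4, -1.2]
opening: 0.0262
gripper_force: 25.0
```

```bash
python3 - <<'E'
from h import *
rep(.002+.0092,np.pi/2,6)
E
```

```text
TCP in seat mm [ 0.2  0.2 31.8] q [ 0.47 -0.53  2.25 -0.22  0.9  -1.14] F seat [-0.9 -0.3 -0.8] open 0.0262 t 12.0
n=6 dist=20.6mm turn=0.2deg
[0.0, -0.0, 0.11] [-0.0, -0.01, -0.0]
[0.0, -0.0, 0.11] [-0.0, -0.01, -0.0]
[0.0, -0.0, 0.11] [-0.0, -0.01, -0.0]
[0.0, -0.0, 0.11] [-0.0, -0.01, -0.0]
[0.0, -0.0, 0.11] [-0.0, -0.01, -0.0]
[0.0, -0.0, 0.11] [-0.0, -0.01, -0.0]
```

apply_moves:
  steps: [0,0,0.1,0,0,0,15,0,0,0.1,0,0,0,15,0,0,0.1,0,0,0,15,0,0,0.1,0,0,0,15,0,0,0.1,0,0,0,15,0,0,0.1,0,0,0,15,0,0,0.03,0,0,0,15,0,0,0,0,0,0,15]

```text
t: 12.67
tool_pos: [0.497, 0.2337, 0.1567]
orientation: [-0.179, 2.578, 0.05]
force: [-0.7, 0.1, -0.8]
opening: 0.026
gripper_force: 25.0
```

apply_moves:
  steps: [0,0,0.03,0,0,0,15,0,0,0.03,0,0,0,15,0,0,0,0,0,0,15]

```text
t: 12.92
tool_pos: [0.4981, 0.234, 0.1556]
orientation: [-0.179, 2.577, 0.051]
force: [-0.1, -0.1, -0.4]
opening: 0.0264
gripper_force: 25.0
```

```bash
python3 - <<'E'
from h import *
rep(None,0)
E
```

```text
TCP in seat mm [ 0.3  0.2 11.4] q [ 0.46 -0.48  2.25 -0.23  0.85 -1.14] F seat [-0.3 -0.1 -0.3] open 0.0264 t 12.9167
```

Contact is expected within 2–4 mm, so I'll creep down.

apply_moves:
  steps: [0,0,0.04,0,0,0,15,0,0,0.04,0,0,0,15,0,0,0,0,0,0,15]

```text
t: 13.17
tool_pos: [0.4994, 0.2341, 0.1544]
orientation: [-0.178, 2.577, 0.051]
force: [-8.3, -2.9, 7.2]
opening: 0.0263
gripper_force: 25.0
```

apply_moves:
  steps: [0,0,0.03,0,0,0,15,0,0,0.03,0,0,0,15,0,0,0,0,0,0,15]

```text
t: 13.42
tool_pos: [0.5004, 0.2343, 0.1541]
orientation: [-0.178, 2.577, 0.05]
force: [-22.5, -7.9, 21.0]
opening: 0.0261
gripper_force: 25.0
```

```bash
python3 - <<'E'
from h import *
rep(None,0)
E
```

```text
TCP in seat mm [1.4 0.2 8.8] q [ 0.46 -0.47  2.25 -0.23  0.84 -1.14] F seat [-8.6 -4.7 30.3] open 0.0261 t 13.4167
```

The flange is home (30 N contact at the expected height). Release and retreat.

apply_moves:
  steps: [0,0,-0.04,0,0,0,15,0,0,0,0,0,0,60,0,0,0,0,0,0,60,0,0,0,0,0,0,60,0,0,-1,0,0,0,60,0,0,-1,0,0,0,60,0,0,-1,0,0,0,60,0,0,-0.5,0,0,0,60,0,0,0,0,0,0,60,0,0,0,0,0,0,60]

```text
t: 14.25
tool_pos: [0.445, 0.227, 0.2431]
orientation: [-0.179, 2.575, 0.052]
force: [-0.3, 0.6, -1.1]
opening: 0.0556
gripper_force: 0.0
```

```bash
python3 - <<'E'
from h import *
rep(None,0)
snap("4",seat,w=(64,48))
P={"ring":{"scene":(234,261),"top":(407,258)}}
for c in C:
    print(c,[(np.round(d["xy"],1).tolist(),round(d["conf"],2)) for d in eyes.place_of(c,"wood_ring")][:3],[(np.round(d["rect"],1).tolist(),round(d["conf"],2)) for d in eyes.search_frame(c,"wood_ring")][:3])
for c in C: print(c,proj(c,[.492,-.233,.012]))
a=np.hstack([cv2.resize(cv2.imread(f"pics/{c}0.png")[y-24:y+24,x-32:x+32],(400,300),interpolation=cv2.INTER_CUBIC) for c,(x,y) in P["ring"].items()])
cv2.imwrite("pics/a4.png",np.vstack([cv2.imread("pics/a4.png"),a]))
E
```

```text
TCP in seat mm [  1.5   0.6 113.9] q [ 0.52 -0.72  2.24 -0.22  1.1  -1.14] F seat [-0.8  0.6 -0.8] open 0.0556 t 14.25
scene crop origin 405 215
top crop origin 183 223
scene [([235.1, 261.7], 0.57)] [([223.5, 250.8, 25.1, 22.5], 0.57), ([423.2, 209.7, 28.5, 55.6], 0.23)]
top [([227.4, 241.1], 0.37), ([427.8, 322.1], 0.19)] [([393.4, 246.8, 26.6, 20.1], 0.77)]
scene [[233.59436448 260.90698692]]
top [[406.61102114 258.06161213]]
```

View pics/a4.png

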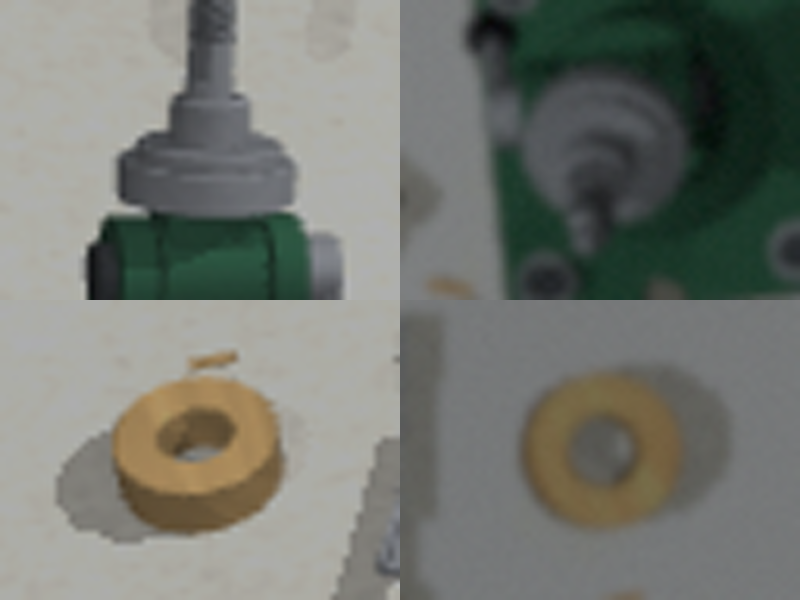

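The bush sits flat on the face. The ring's bore is at scene (233,258) and its outline centre at top (407,257.7). Next: the ring.

```bash
python3 - <<'E'
from h import *
a=onplane("scene",(232.9,258.0),.024); b=onplane("top",(407,257.7),.022); print(a,b); r=(a+b)/2
plan([*r,.07],down(np.pi/2))
E
```

```text
[ 0.49383066 -0.23275209] [ 0.49267819 -0.23231714]
n=17 dist=491.7mm turn=32.8deg
[0.2, -0.9, 0.27] [0.02, 0.31, 0.08]
[0.19, -0.9, 0.28] [0.02, 0.31, 0.08]
[0.17, -0.91, 0.29] [0.02, 0.31, 0.08]
[0.15, -0.91, 0.29] [0.02, 0.31, 0.08]
[0.14, -0.91, 0.3] [0.02, 0.31, 0.08]
[0.12, -0.91, 0.31] [0.02, 0.31, 0.08]
[0.1, -0.91, 0.31] [0.02, 0.31, 0.08]
[0.08, -0.91, 0.32] [0.02, 0.31, 0.08]
[0.07, -0.91, 0.32] [0.02, 0.31, 0.08]
[0.05, -0.91, 0.32] [0.02, 0.31, 0.08]
[0.03, -0.91, 0.33] [0.02, 0.31, 0.08]
[0.01, -0.91, 0.33] [0.02, 0.31, 0.08]
[-0.01, -0.9, 0.33] [0.02, 0.31, 0.08]
[-0.02, -0.9, 0.33] [0.02, 0.31, 0.08]
[-0.04, -0.9, 0.33] [0.02, 0.31, 0.08]
[-0.06, -0.9, 0.34] [0.02, 0.31, 0.08]
[-0.08, -0.9, 0.33] [0.02, 0.31, 0.08]
```

apply_moves:
  steps: [0.2,-0.9,0.1,0.02,0.31,0.08,80,0.2,-0.9,0.1,0.02,0.31,0.08,80,0.17,-0.91,0.1,0.02,0.31,0.08,80,0.15,-0.91,0.2,0.02,0.31,0.08,80,0.14,-0.91,0.2,0.02,0.31,0.08,80,0.12,-0.91,0.3,0.02,0.31,0.08,80,0.1,-0.91,0.3,0.02,0.31,0.08,80,0.08,-0.91,0.3,0.02,0.31,0.08,80,0.07,-0.91,0.4,0.02,0.31,0.08,80,0.05,-0.91,0.4,0.02,0.31,0.08,80,0.03,-0.91,0.4,0.02,0.31,0.08,80,0,-0.91,0.4,0.02,0.31,0.08,80]

```text
t: 15.55
tool_pos: [0.4699, -0.1007, 0.1307]
orientation: [-0.05, 2.975, 0.023]
force: [0.6, 0.5, 0.2]
opening: 0.0742
gripper_force: 0.0
```

apply_moves:
  steps: [0,-0.9,0.4,0.02,0.31,0.08,80,0,-0.9,0.4,0.02,0.31,0.08,80,0,-0.9,0.4,0.02,0.31,0.08,80,0,-0.9,0.4,0.02,0.31,0.08,80,0,-0.9,0.4,0.02,0.31,0.08,80,0,0,0,0,0,0,80,0,0,0,0,0,0,80]

```text
t: 16.13
tool_pos: [0.4777, -0.2335, 0.0688]
orientation: [0.014, 3.14, 0.012]
force: [-0.2, 0.0, 0.5]
opening: 0.0741
gripper_force: 0.0
```

```bash
python3 - <<'E'
from h import *
p,R,s=tool(); print(p,s['opening'])
plan([.4932,-.2325,.008],down(np.pi/2),4)
E
```

```text
[ 0.47770484 -0.23353631  0.06875273] 0.07406933189164477
n=4 dist=62.7mm turn=0.7deg
[-0.13, 0.01, 0.51] [0.02, 0.0, -0.02]
[-0.13, 0.01, 0.51] [0.02, 0.0, -0.02]
[-0.13, 0.01, 0.51] [0.02, 0.0, -0.02]
[-0.13, 0.01, 0.51] [0.02, 0.0, -0.02]
```

apply_moves:
  steps: [-0.26,0.02,0.2,0.08,0,-0.08,80,-0.26,0.02,0.4,0,0,0,80,0,0,0.7,0,0,0,80,0,0,0.73,0,0,0,80,0,0,0,0,0,0,60,0,0,0,0,0,0,60,0,0,0,0,0,0,60,0,0,0,0,0,0,60]
  grip_force: 5

```text
t: 16.8
tool_pos: [0.4962, -0.2325, 0.0125]
orientation: [-0.004, 3.133, -0.008]
force: [1.0, -0.1, -0.5]
opening: 0.0633
gripper_force: 5.0
```

apply_moves:
  steps: [0,0,0,0,0,0,60,0,0,0,0,0,0,80,0,0,0,0,0,0,80,0,0,0,0,0,1,80,0,0,0,0,0,1,80,0,0,0,0,0,1,80,0,0,0,0,0,1,80,0,0,0,0,0,1,80,0,0,0,0,0,1,80,0,0,0,0,0,1,80,0,0,0,0,0,1,80,0,0,0,0,0,1,80]

```text
t: 17.8
tool_pos: [0.495, -0.2324, 0.0108]
orientation: [1.428, 2.79, -0.001]
force: [-0.5, -0.2, 0.4]
opening: 0.0747
gripper_force: 0.0
```

apply_moves:
  steps: [0,0,0,0,0,1,80,0,0,0,0,0,1,80,0,0,0,0,0,1,80,0,0,0,0,0,1,80,0,0,0,0,0,1,80,0,0,0,0,0,1,60,0,0,0,0,0,0,60,0,0,0,0,0,0,60,0,0,0,0,0,0,60,0,0,0,0,0,0,60,0,0,0,0,0,0,60]
  grip_force: 20

```text
t: 18.72
tool_pos: [0.495, -0.2324, 0.0107]
orientation: [2.213, 2.22, 0.003]
force: [-0.6, 0.6, 3.1]
opening: 0.0628
gripper_force: 20.0
```

```bash
python3 - <<'E'
from h import *
p,R,s=tool(); print(p,s['opening'],s['gripper_force'],s['q'],R.as_matrix()[:,1])
t1=p+[0,0,.18]
plan(seat+ax*(.070+.02+.008),on_stud(0),None,(t1,R))
E
```

```text
[ 0.49503842 -0.23239458  0.01073139] 0.06275061501613555 20.004099345824216 [-5.32579651e-01  1.85672710e-01  1.82771663e+00 -1.42777293e-04
  1.12120213e+00 -5.35872757e-01] [0.99997661 0.00336561 0.00595386]
n=16 dist=463.3mm turn=32.8deg
[0.96, -0.09, -0.08] [-0.33, 0.03, -0.08]
[0.96, -0.07, -0.08] [-0.33, 0.03, -0.08]
[0.96, -0.06, -0.08] [-0.33, 0.03, -0.08]
[0.96, -0.05, -0.08] [-0.33, 0.03, -0.08]
[0.96, -0.04, -0.08] [-0.33, 0.03, -0.08]
[0.96, -0.03, -0.08] [-0.33, 0.03, -0.08]
[0.96, -0.02, -0.08] [-0.33, 0.03, -0.08]
[0.96, -0.01, -0.08] [-0.33, 0.03, -0.08]
[0.96, -0.0, -0.08] [-0.33, 0.03, -0.08]
[0.96, 0.01, -0.07] [-0.33, 0.03, -0.08]
[0.96, 0.02, -0.07] [-0.33, 0.03, -0.08]
[0.96, 0.03, -0.07] [-0.33, 0.03, -0.08]
[0.96, 0.04, -0.06] [-0.33, 0.03, -0.08]
[0.96, 0.05, -0.06] [-0.33, 0.03, -0.08]
[0.96, 0.06, -0.05] [-0.33, 0.03, -0.08]
[0.96, 0.07, -0.05] [-0.33, 0.03, -0.08]
```

apply_moves:
  steps: [0,0,-0.5,0,0,0,60,0,0,-1,0,0,0,60,0,0,-1,0,0,0,60,0.5,0,-1,0,0,0,60,0.96,-0.1,-1,-0.33,0,-0.08,60,0.96,-0.1,-0.8,-0.33,0,-0.08,60,0.96,-0.06,-0.8,-0.33,0,-0.08,60,0.96,-0.05,-0.5,-0.33,0,-0.08,60,0.96,-0.04,-0.5,-0.33,0,-0.08,60,0.96,-0.03,-0.5,-0.33,0,-0.08,60,0.96,-0.02,0,-0.33,0,-0.08,60,0.96,-0.01,0,-0.33,0,-0.08,60]

```text
t: 19.72
tool_pos: [0.4658, 0.0145, 0.237]
orientation: [1.992, 2.138, 0.294]
force: [0.1, 0.2, -0.9]
opening: 0.0629
gripper_force: 20.0
```

```bash
python3 - <<'E'
from h import *
p,R,s=tool(); print(p,s['q'],s['opening'])
plan(seat+ax*(.070+.025+.0107),on_stud(0),8)
E
```

```text
[0.46579493 0.01448484 0.23697043] [-0.10957293 -0.57377532  2.08590017  0.03842612  1.34557556 -0.18357791] 0.06285447146071052
n=8 dist=213.1mm turn=16.3deg
[0.89, -0.01, -0.01] [-0.33, 0.05, -0.07]
[0.89, -0.0, -0.0] [-0.33, 0.05, -0.07]
[0.89, 0.0, 0.0] [-0.33, 0.05, -0.07]
[0.89, 0.01, 0.01] [-0.33, 0.05, -0.07]
[0.89, 0.02, 0.01] [-0.33, 0.05, -0.07]
[0.89, 0.02, 0.02] [-0.33, 0.05, -0.07]
[0.89, 0.03, 0.02] [-0.33, 0.05, -0.07]
[0.89, 0.03, 0.03] [-0.33, 0.05, -0.07]
```

apply_moves:
  steps: [0.89,0,-0.1,-0.33,0.05,-0.07,60,0.89,0,0,-0.33,0.05,-0.07,60,0.89,0,0,-0.33,0.05,-0.07,60,0.89,0.01,0,-0.33,0.05,-0.07,60,0.89,0.02,0,-0.33,0.05,-0.07,60,0.88,0.02,0,-0.33,0.05,-0.07,60,0.85,0.03,0,-0.33,0.05,-0.07,60,0.8,0.03,0,-0.33,0.05,-0.07,60,0,0,0,0,0,0,60,0,0,0,0,0,0,60,0,0,0,0,0,0,60,0,0,0,0,0,0,60]

```text
t: 20.72
tool_pos: [0.4475, 0.2211, 0.2388]
orientation: [1.785, 2.048, 0.587]
force: [-0.8, 0.8, -0.3]
opening: 0.0629
gripper_force: 20.0
```

```bash
python3 - <<'E'
from h import *
rep(.060+.0107,0,8)
E
```

```text
TCP in seat mm [  0.7  -5.5 109.4] q [ 0.5  -0.72  2.25 -0.21  1.1   0.41] F seat [-0.8  0.9  0.1] open 0.0629 t 20.7167
n=8 dist=39.1mm turn=0.3deg
[0.02, -0.0, 0.16] [-0.01, -0.0, -0.0]
[0.02, -0.0, 0.16] [-0.01, -0.0, -0.0]
[0.02, -0.0, 0.16] [-0.01, -0.0, -0.0]
[0.02, -0.0, 0.16] [-0.01, -0.0, -0.0]
[0.02, -0.0, 0.16] [-0.01, -0.0, -0.0]
[0.02, -0.0, 0.16] [-0.01, -0.0, -0.0]
[0.02, -0.0, 0.16] [-0.01, -0.0, -0.0]
[0.02, -0.0, 0.16] [-0.01, -0.0, -0.0]
```

apply_moves:
  steps: [0.1,-0.01,0,0,0,0,60,0.09,-0.01,0,0,0,0,60,0,0,0.3,0,0,0,60,0,0,0.3,0,0,0,60,0,0,0.3,0,0,0,60,0,0,0.3,0,0,0,60,0,0,0.3,0,0,0,60,0,0,0.3,0,0,0,60,0,0,0.3,0,0,0,60,0,0,0.15,0,0,0,60,0,0,0,0,0,0,60,0,0,0,0,0,0,60]

```text
t: 21.72
tool_pos: [0.4812, 0.2325, 0.1807]
orientation: [1.784, 2.049, 0.587]
force: [-0.7, -1.0, -0.7]
opening: 0.0629
gripper_force: 20.0
```

```bash
python3 - <<'E'
from h import *
rep(.015+.0107,0,8)
E
```

```text
TCP in seat mm [-0.7  1.1 41.7] q [ 0.48 -0.56  2.25 -0.22  0.93  0.43] F seat [-1.  -0.9 -0.2] open 0.0629 t 21.7167
n=8 dist=16.0mm turn=0.3deg
[-0.0, 0.0, 0.07] [-0.01, -0.0, -0.0]
[-0.0, 0.0, 0.07] [-0.01, -0.0, -0.0]
[-0.0, 0.0, 0.07] [-0.01, -0.0, -0.0]
[-0.0, 0.0, 0.07] [-0.01, -0.0, -0.0]
[-0.0, 0.0, 0.07] [-0.01, -0.0, -0.0]
[-0.0, 0.0, 0.07] [-0.01, -0.0, -0.0]
[-0.0, 0.0, 0.07] [-0.01, -0.0, -0.0]
[-0.0, 0.0, 0.07] [-0.01, -0.0, -0.0]
```

apply_moves:
  steps: [-0.03,0.03,0.05,-0.05,0,0,60,0,0,0.05,0,0,0,60,0,0,0.05,0,0,0,60,0,0,0.05,0,0,0,60,0,0,0.05,0,0,0,60,0,0,0.05,0,0,0,60,0,0,0.05,0,0,0,60,0,0,0.05,0,0,0,60,0,0,0.04,0,0,0,60,0,0,0,0,0,0,60]

```text
t: 22.55
tool_pos: [0.4891, 0.2327, 0.1701]
orientation: [1.781, 2.045, 0.592]
force: [-0.0, 0.5, -0.0]
opening: 0.0625
gripper_force: 20.0
```

```bash
python3 - <<'E'
from h import *
rep(None,0)
E
```

```text
TCP in seat mm [ 0.2  0.2 28.5] q [ 0.47 -0.53  2.26 -0.22  0.89  0.43] F seat [ 0.   0.5 -0.1] open 0.0625 t 22.55
```

apply_moves:
  steps: [0,0,0.06,0,0,0,60,0,0,0.06,0,0,0,60,0,0,0.06,0,0,0,60,0,0,0.06,0,0,0,60,0,0,0.06,0,0,0,60,0,0,0,0,0,0,60]

```text
t: 23.05
tool_pos: [0.4939, 0.2334, 0.1623]
orientation: [1.781, 2.045, 0.592]
force: [0.7, -0.7, -0.1]
opening: 0.0632
gripper_force: 20.0
```

apply_moves:
  steps: [0,0,0.05,0,0,0,60,0,0,0.05,0,0,0,60,0,0,0,0,0,0,60]

```text
t: 23.3
tool_pos: [0.4955, 0.2338, 0.1607]
orientation: [1.781, 2.045, 0.593]
force: [-4.2, -1.5, 3.7]
opening: 0.0629
gripper_force: 20.0
```

```bash
python3 - <<'E'
from h import *
rep(None,0)
E
```

```text
TCP in seat mm [ 0.8  0.4 17.1] q [ 0.46 -0.5   2.25 -0.23  0.86  0.43] F seat [-1.7 -0.9  5.4] open 0.0629 t 23.3
```

Contact at the flange height; a small press, then release and retreat.

apply_moves:
  steps: [0,0,0.04,0,0,0,60,0,0,0,0,0,0,60,0,0,0,0,0,0,85,0,0,0,0,0,0,85,0,0,0,0,0,0,85,0,0,-1,0,0,0,85,0,0,-1,0,0,0,85,0,0,-1,0,0,0,85,0,0,-0.5,0,0,0,85,0,0,0,0,0,0,85]

```text
t: 24.13
tool_pos: [0.4413, 0.2269, 0.253]
orientation: [1.778, 2.042, 0.602]
force: [-0.5, -0.6, -0.3]
opening: 0.0789
gripper_force: 0.0
```

```bash
python3 - <<'E'
from h import *
rep(None,0)
snap("5",seat,w=(64,48))
cam=-np.array(C["scene"]["R"]).T@C["scene"]["t"]; v=S_.inv().apply(cam-tip); print("flat normal",np.degrees(np.arctan2(v[1],v[0]))-56)
print([(np.round(d["xy"],1).tolist(),round(d["conf"],2)) for d in eyes.place_of("scene","collar")][:3])
plan([.6247,-.1252,.08],down(np.radians(48)))
E
```

```text
TCP in seat mm [  3.7   1.  124.3] q [ 0.52 -0.74  2.24 -0.22  1.12  0.43] F seat [-0.7 -0.6  0.1] open 0.0789 t 24.1333
scene crop origin 405 215
top crop origin 183 223
flat normal -71.98758861850553
[([268.7, 307.9], 0.62), ([307.7, 312.8], 0.57)]
n=15 dist=430.2mm turn=51.0deg
[-0.83, 0.05, 0.47] [0.34, 0.12, -0.43]
[-0.84, 0.03, 0.46] [0.34, 0.12, -0.43]
[-0.84, 0.01, 0.45] [0.34, 0.12, -0.43]
[-0.85, -0.01, 0.44] [0.34, 0.12, -0.43]
[-0.85, -0.03, 0.43] [0.34, 0.12, -0.43]
[-0.86, -0.06, 0.42] [0.34, 0.12, -0.43]
[-0.86, -0.08, 0.41] [0.34, 0.12, -0.43]
[-0.86, -0.11, 0.4] [0.34, 0.12, -0.43]
[-0.86, -0.13, 0.39] [0.34, 0.12, -0.43]
[-0.86, -0.16, 0.39] [0.34, 0.12, -0.43]
[-0.86, -0.18, 0.38] [0.34, 0.12, -0.43]
[-0.85, -0.21, 0.38] [0.34, 0.12, -0.43]
[-0.85, -0.23, 0.37] [0.34, 0.12, -0.43]
[-0.84, -0.26, 0.37] [0.34, 0.12, -0.43]
[-0.83, -0.28, 0.37] [0.34, 0.12, -0.43]
```

View pics/a5.png

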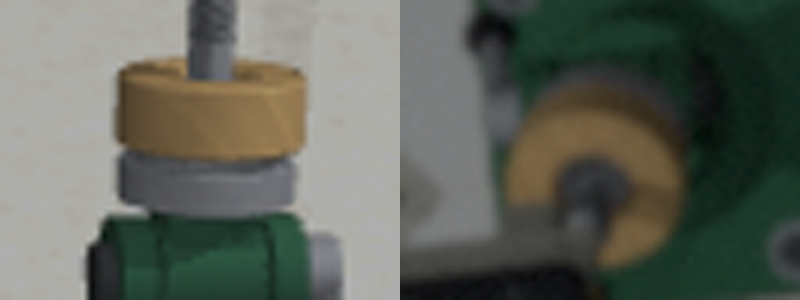

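The ring lies flat and centred on the flange. Next the collar: pre-squeeze its round sides at yaw −42°, then grip the flats at 48°.

```bash
python3 - <<'E'
from h import *
plan([.6247,-.1252,.07],down(np.radians(-42)),16)
E
```

```text
n=16 dist=434.2mm turn=58.8deg
[-0.78, 0.04, 0.46] [0.31, -0.15, 0.51]
[-0.77, 0.1, 0.47] [0.31, -0.15, 0.51]
[-0.75, 0.15, 0.48] [0.31, -0.15, 0.51]
[-0.74, 0.21, 0.48] [0.31, -0.15, 0.51]
[-0.72, 0.26, 0.49] [0.31, -0.15, 0.51]
[-0.69, 0.31, 0.49] [0.31, -0.15, 0.51]
[-0.67, 0.37, 0.49] [0.31, -0.15, 0.51]
[-0.64, 0.42, 0.48] [0.31, -0.15, 0.51]
[-0.61, 0.47, 0.48] [0.31, -0.15, 0.51]
[-0.58, 0.51, 0.47] [0.31, -0.15, 0.51]
[-0.54, 0.56, 0.46] [0.31, -0.15, 0.51]
[-0.5, 0.6, 0.45] [0.31, -0.15, 0.51]
[-0.46, 0.64, 0.44] [0.31, -0.15, 0.51]
[-0.42, 0.68, 0.42] [0.31, -0.15, 0.51]
[-0.38, 0.71, 0.41] [0.31, -0.15, 0.51]
[-0.33, 0.75, 0.39] [0.31, -0.15, 0.51]
```

apply_moves:
  steps: [-0.8,0,0.1,0.31,-0.15,0.5,70,-0.8,0.1,0.2,0.31,-0.15,0.5,70,-0.8,0.15,0.3,0.31,-0.15,0.5,65,-0.74,0.21,0.5,0.31,-0.15,0.5,60,-0.72,0.26,0.5,0.31,-0.15,0.5,60,-0.69,0.31,0.5,0.31,-0.15,0.5,60,-0.67,0.37,0.5,0.31,-0.15,0.5,60,-0.64,0.42,0.5,0.31,-0.15,0.5,60,-0.61,0.47,0.5,0.31,-0.15,0.5,60,-0.58,0.51,0.5,0.31,-0.15,0.5,60,-0.54,0.56,0.5,0.31,-0.15,0.5,60,-0.5,0.6,0.5,0.31,-0.15,0.5,60]

```text
t: 25.28
tool_pos: [0.5678, -0.0441, 0.1272]
orientation: [2.628, 1.525, 0.161]
force: [0.5, 0.9, 0.1]
opening: 0.056
gripper_force: 0.0
```

apply_moves:
  steps: [-0.46,0.64,0.5,0.31,-0.15,0.5,60,-0.42,0.68,0.5,0.31,-0.15,0.5,60,-0.38,0.71,0.4,0.31,-0.15,0.5,60,-0.33,0.75,0.4,0.31,-0.15,0.5,60,0,0,0,0,0,0,60,0,0,0,0,0,0,60,0,0,0,0,0,0,60]

```text
t: 25.87
tool_pos: [0.6144, -0.1301, 0.0809]
orientation: [2.858, 1.285, -0.002]
force: [-0.8, 0.4, 0.0]
opening: 0.0558
gripper_force: 0.0
```

```bash
python3 - <<'E'
from h import *
print(tool()[2]['q'])
plan([.6247,-.1252,.005],down(np.radians(-42)),1)
E
```

```text
[-0.28616969  0.30232811  1.54851458 -0.00718884  1.28683353  0.44164045]
n=1 dist=76.7mm turn=0.6deg
[0.36, 0.13, 2.53] [0.06, 0.04, 0.07]
```

apply_moves:
  steps: [0.18,0.07,0.1,0.06,0,0.07,60,0.18,0.06,0.4,0,0.04,0,60,0,0,1,0,0,0,60,0,0,1,0,0,0,60,0,0,0,0,0,0,40,0,0,0,0,0,0,40,0,0,0,0,0,0,40,0,0,0,0,0,0,40,0,0,0,0,0,0,40,0,0,0,0,0,0,60,0,0,0,0,0,0,60,0,0,0,0,0,0,60]
  grip_force: 5

```text
t: 26.87
tool_pos: [0.6265, -0.1253, 0.009]
orientation: [2.867, 1.276, 0.005]
force: [0.6, 1.2, 0.9]
opening: 0.0547
gripper_force: 0.0
```

```bash
python3 - <<'E'
from h import *
print(tool()[0])
plan([.6247,-.1252,.005],down(np.radians(48)),1)
E
```

```text
[ 0.62649194 -0.12530299  0.00900563]
n=1 dist=4.4mm turn=90.0deg
[-0.04, -0.05, 0.13] [0.04, 0.02, -15.0]
```

apply_moves:
  steps: [0,0,0,0,0,-1,60,0,0,0,0,0,-1,60,0,0,0,0,0,-1,60,0,0,0,0,0,-1,60,0,0,0,0,0,-1,60,0,0,0,0,0,-1,60,0,0,0,0,0,-1,60,0,0,0,0,0,-1,60,0,0,0,0,0,-1,60,0,0,0,0,0,-1,60,0,0,0.1,0,0,-1,60,0,0,0,0,0,-1,60]

```text
t: 27.87
tool_pos: [0.6258, -0.1252, 0.005]
orientation: [1.563, 2.722, 0.0]
force: [0.7, 0.8, -0.2]
opening: 0.0556
gripper_force: 0.0
```

apply_moves:
  steps: [0,0,0,0,0,-1,60,0,0,0,0,0,-1,60,0,0,0,0,0,-1,50,0,0,0,0,0,0,30,0,0,0,0,0,0,30,0,0,0,0,0,0,30,0,0,0,0,0,0,30,0,0,0,0,0,0,30,0,0,0,0,0,0,30]
  grip_force: 30

```text
t: 28.62
tool_pos: [0.626, -0.1252, 0.0053]
orientation: [1.126, 2.929, -0.001]
force: [-0.9, -0.5, 2.4]
opening: 0.0388
gripper_force: 30.0
```

```bash
python3 - <<'E'
from h import *
p,R,s=tool(); print(p,s['opening'],s['gripper_force'],s['q'],R.as_matrix()[:,1])
t1=p+[0,0,.12]
plan(seat+ax*(.070+.03),on_stud(np.radians(108)),None,(t1,R))
E
```

```text
[ 0.62601109 -0.12524075  0.00530444] 0.03876462867316721 30.000174193410203 [-2.77234862e-01  4.17527562e-01  1.55428104e+00 -9.25311745e-04
  1.16643636e+00 -1.11346406e+00] [6.69995755e-01 7.42364586e-01 7.13763976e-04]
n=14 dist=407.3mm turn=74.3deg
[0.87, 0.34, -0.25] [-0.11, -0.39, -0.79]
[0.83, 0.42, -0.28] [-0.11, -0.39, -0.79]
[0.78, 0.49, -0.31] [-0.11, -0.39, -0.79]
[0.72, 0.55, -0.33] [-0.11, -0.39, -0.79]
[0.66, 0.61, -0.36] [-0.11, -0.39, -0.79]
[0.59, 0.67, -0.37] [-0.11, -0.39, -0.79]
[0.52, 0.72, -0.39] [-0.11, -0.39, -0.79]
[0.44, 0.76, -0.4] [-0.11, -0.39, -0.79]
[0.36, 0.8, -0.41] [-0.11, -0.39, -0.79]
[0.28, 0.83, -0.41] [-0.11, -0.39, -0.79]
[0.19, 0.86, -0.41] [-0.11, -0.39, -0.79]
[0.1, 0.88, -0.4] [-0.11, -0.39, -0.79]
[0.01, 0.88, -0.4] [-0.11, -0.39, -0.79]
[-0.07, 0.89, -0.39] [-0.11, -0.39, -0.79]
```

apply_moves:
  steps: [0,0,0,0,0,0,20,0,0,0,0,0,0,20,0,0,0,0,0,0,20]
  grip_force: 40

```text
t: 28.87
tool_pos: [0.626, -0.1252, 0.0053]
orientation: [1.125, 2.93, -0.001]
force: [-0.9, 0.2, 2.3]
opening: 0.0379
gripper_force: 40.0
```

```bash
python3 - <<'E'
from h import *
p,R,s=tool(); print(p,s['opening'],s['gripper_force'],s['wrist_torque'])
im=eyes.read_camera("scene")[:,:,::-1]; cv2.imwrite("pics/scene6.png",im)
x,y=267,303; cv2.imwrite("pics/a6.png",cv2.resize(im[y-24:y+24,x-32:x+32],(640,480),interpolation=cv2.INTER_CUBIC))
E
```

```text
[ 0.62601927 -0.12522815  0.0052856 ] 0.03792195689464172 40.00044517451897 [-0.26785637  0.23625012 -0.03199191]
```

View pics/a6.png

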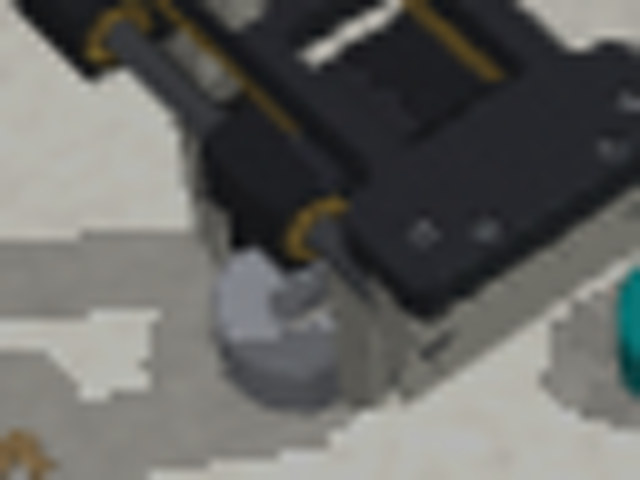

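That was one picture more than the limit of ten, so I won't view any more. The collar is held between the flats (opening about 38 mm) and I'll work by touch from here.

apply_moves:
  steps: [0,0,-0.5,0,0,0,20,0,0,-1,0,0,0,20,0,0,-1,0,0,0,20,0,0,-1,0,0,0,20,0.6,0.2,-1,0,0,-0.5,20,0.87,0.4,-0.5,-0.11,-0.39,-0.8,20,0.8,0.47,-0.5,-0.11,-0.39,-0.8,20,0.74,0.54,-0.5,-0.11,-0.39,-0.8,20,0.66,0.61,-0.5,-0.11,-0.39,-0.8,20,0.59,0.67,-0.5,-0.11,-0.39,-0.8,20,0.5,0.72,-0.5,-0.11,-0.39,-0.8,20,0.4,0.76,-0.5,-0.11,-0.39,-0.8,20]

```text
t: 29.92
tool_pos: [0.53, 0.0709, 0.2318]
orientation: [0.122, 2.841, -0.029]
force: [0.5, 0.6, -0.5]
opening: 0.038
gripper_force: 40.0
```

```bash
python3 - <<'E'
from h import *
rep(.070+.035,np.radians(108),7)
E
```

```text
TCP in seat mm [  48.5 -165.8   71. ] q [ 0.08 -0.35  1.94 -0.06  1.26 -1.4 ] F seat [ 0.2  0.6 -0.7] open 0.038 t 29.9167
n=7 dist=176.0mm turn=33.7deg
[0.43, 0.71, -0.15] [-0.08, -0.38, -0.7]
[0.37, 0.74, -0.16] [-0.08, -0.38, -0.7]
[0.3, 0.76, -0.17] [-0.08, -0.38, -0.7]
[0.24, 0.78, -0.17] [-0.08, -0.38, -0.7]
[0.18, 0.8, -0.17] [-0.08, -0.38, -0.7]
[0.11, 0.81, -0.17] [-0.08, -0.38, -0.7]
[0.04, 0.82, -0.17] [-0.08, -0.38, -0.7]
```

apply_moves:
  steps: [0.43,0.6,-0.5,-0.08,-0.38,-0.7,20,0.37,0.74,-0.4,-0.08,-0.38,-0.7,20,0.3,0.76,-0.3,-0.08,-0.38,-0.7,20,0.24,0.78,-0.2,-0.08,-0.38,-0.7,20,0.18,0.8,0,-0.08,-0.38,-0.7,20,0.11,0.81,0,-0.08,-0.38,-0.7,20,0.04,0.82,0,-0.08,-0.38,-0.7,20,0,0,0,0,0,0,20,0,0,0,0,0,0,20,0,0,0,0,0,0,20]

```text
t: 30.75
tool_pos: [0.4499, 0.2234, 0.242]
orientation: [-0.572, 2.519, -0.066]
force: [-0.7, 0.2, -2.2]
opening: 0.0379
gripper_force: 40.0
```

```bash
cat >> h.py <<'E'
def one(x,y,h,angdeg):
    p,R,s=tool(); rep(None,0); yv=S_.inv().apply(R.as_matrix()[:,1]); print("ang now",round(np.degrees(np.arctan2(yv[1],yv[0])),1),"tau tool",np.round(R.inv().apply(s['wrist_torque']),2)); plan(seat+S_.apply([x,y,h]),on_stud(np.radians(angdeg)),1)
E
python3 - <<'E'
from h import *
one(.0003,.0002,.074+.0053,108)
E
```

```text
TCP in seat mm [  4.7  -3.7 110.7] q [ 0.5  -0.71  2.24 -0.22  1.1  -1.47] F seat [-1.7  0.2 -1.5] open 0.0379 t 30.75
ang now 107.7 tau tool [-0.15  0.4   0.04]
n=1 dist=31.9mm turn=0.4deg
[0.1, 0.17, 1.05] [-0.01, -0.03, -0.06]
```

apply_moves:
  steps: [0.05,0.09,0,0,0,0,20,0.05,0.08,0,0,-0.03,-0.06,20,0,0,0.2,0,0,0,20,0,0,0.2,0,0,0,20,0,0,0.2,0,0,0,20,0,0,0.2,0,0,0,20,0,0,0.2,0,0,0,20,0,0,0,0,0,0,20,0,0,0,0,0,0,20]

```text
t: 31.5
tool_pos: [0.4615, 0.2287, 0.2127]
orientation: [-0.58, 2.516, -0.068]
force: [-0.8, 0.4, -0.5]
opening: 0.0382
gripper_force: 40.0
```

```bash
python3 - <<'E'
from h import *
one(.0003,.0002,.062+.0053,108)
E
```

```text
TCP in seat mm [-0.7  0.1 79.4] q [ 0.5  -0.65  2.26 -0.22  1.02 -1.46] F seat [-0.9  0.5 -0.1] open 0.0382 t 31.5
ang now 108.1 tau tool [-0.22  0.32  0.  ]
n=1 dist=12.1mm turn=0.1deg
[-0.03, -0.01, 0.4] [-0.01, -0.01, 0.01]
```

apply_moves:
  steps: [-0.03,-0.01,0.1,0,0,0,20,0,0,0.1,0,0,0,20,0,0,0.1,0,0,0,20,0,0,0.1,0,0,0,20,0,0,0,0,0,0,20]

```text
t: 31.92
tool_pos: [0.4687, 0.2299, 0.2032]
orientation: [-0.58, 2.515, -0.068]
force: [0.5, -0.7, -1.5]
opening: 0.038
gripper_force: 40.0
```

apply_moves:
  steps: [0,0,0.05,0,0,0,20,0,0,0.05,0,0,0,20,0,0,0.05,0,0,0,20,0,0,0,0,0,0,20]

```text
t: 32.25
tool_pos: [0.4712, 0.2303, 0.1999]
orientation: [-0.58, 2.515, -0.067]
force: [1.2, 0.0, -0.7]
opening: 0.038
gripper_force: 40.0
```

```bash
python3 - <<'E'
from h import *
one(.0003,.0002,.055+.0053,108)
E
```

```text
TCP in seat mm [ 0.8  0.3 63.4] q [ 0.49 -0.61  2.25 -0.22  0.98 -1.46] F seat [ 0.7 -0.2 -1.2] open 0.038 t 32.25
ang now 108.1 tau tool [-0.1   0.42  0.03]
n=1 dist=3.1mm turn=0.1deg
[0.02, 0.0, 0.1] [-0.01, -0.0, 0.01]
```

apply_moves:
  steps: [0.02,0,0.03,0,0,0,20,0,0,0.03,0,0,0,20,0,0,0.03,0,0,0,20,0,0,0,0,0,0,20]

```text
t: 32.58
tool_pos: [0.4723, 0.2301, 0.1976]
orientation: [-0.58, 2.514, -0.068]
force: [0.9, -1.7, -1.5]
opening: 0.0381
gripper_force: 40.0
```

apply_moves:
  steps: [0,0,0.04,0,0,0,20,0,0,0.04,0,0,0,20,0,0,0,0,0,0,20]

```text
t: 32.83
tool_pos: [0.4736, 0.2302, 0.1955]
orientation: [-0.58, 2.514, -0.068]
force: [1.1, -2.7, -0.7]
opening: 0.0379
gripper_force: 40.0
```

```bash
python3 - <<'E'
from h import *
one(.0003,.0002,.055+.0053,108)
E
```

```text
TCP in seat mm [ 0.5 -0.1 58.4] q [ 0.49 -0.6   2.26 -0.23  0.96 -1.46] F seat [ 0.2 -2.8 -1. ] open 0.0379 t 32.8333
ang now 108.1 tau tool [0.51 0.29 0.  ]
n=1 dist=2.0mm turn=0.1deg
[0.0, 0.01, -0.06] [-0.02, 0.0, 0.01]
```

The collar's lower face is 7 mm below the shoulder with almost no force, so the flats match. Keep going.

apply_moves:
  steps: [0,-0.02,0.08,0,0,0,20,0,0,0.08,0,0,0,20,0,0,0.08,0,0,0,20,0,0,0.08,0,0,0,20,0,0,0,0,0,0,20]

```text
t: 33.25
tool_pos: [0.4786, 0.2305, 0.1867]
orientation: [-0.58, 2.515, -0.068]
force: [0.3, -1.4, -1.9]
opening: 0.0381
gripper_force: 40.0
```

```bash
python3 - <<'E'
from h import *
one(.0003,.0002,.033+.0053,108)
E
```

```text
TCP in seat mm [ 0.1 -0.5 48.3] q [ 0.48 -0.58  2.26 -0.22  0.94 -1.46] F seat [-0.9 -1.4 -1.7] open 0.0381 t 33.25
ang now 108.1 tau tool [0.14 0.28 0.04]
n=1 dist=10.0mm turn=0.1deg
[-0.01, 0.02, 0.33] [-0.01, -0.01, 0.01]
```

apply_moves:
  steps: [0,0,0.08,0,0,0,20,0,0,0.08,0,0,0,20,0,0,0.08,0,0,0,20,0,0,0.08,0,0,0,20,0,0,0.04,0,0,0,20,0,0,0,0,0,0,20]

```text
t: 33.75
tool_pos: [0.4843, 0.2314, 0.1779]
orientation: [-0.58, 2.515, -0.067]
force: [-0.0, -1.0, -1.9]
opening: 0.0379
gripper_force: 40.0
```

apply_moves:
  steps: [0,0,0.04,0,0,0,20,0,0,0.03,0,0,0,20,0,0,0,0,0,0,20]

```text
t: 34.0
tool_pos: [0.4855, 0.2316, 0.1766]
orientation: [-0.58, 2.515, -0.067]
force: [-1.1, -0.8, -0.5]
opening: 0.0383
gripper_force: 40.0
```

```bash
python3 - <<'E'
from h import *
one(.0003,.0002,.030+.0053,108)
E
```

```text
TCP in seat mm [ 0.6 -0.4 36. ] q [ 0.47 -0.55  2.26 -0.23  0.91 -1.46] F seat [-1.3 -0.6  0.2] open 0.0383 t 34.0
ang now 108.1 tau tool [-0.08  0.51  0.1 ]
n=1 dist=1.0mm turn=0.1deg
[0.0, 0.02, 0.02] [-0.01, 0.0, 0.01]
```

apply_moves:
  steps: [0,0,0.04,0,0,0,20,0,0,0.03,0,0,0,20,0,0,0,0,0,0,20]

```text
t: 34.25
tool_pos: [0.4864, 0.2319, 0.1765]
orientation: [-0.579, 2.514, -0.067]
force: [-21.2, -6.9, 16.7]
opening: 0.038
gripper_force: 40.1
```

```bash
python3 - <<'E'
from h import *
one(.0003,.0002,.030+.0053,108)
E
```

```text
TCP in seat mm [ 1.3 -0.2 35.4] q [ 0.47 -0.54  2.25 -0.23  0.91 -1.46] F seat [-9.6 -3.9 25.8] open 0.038 t 34.25
ang now 108.0 tau tool [-0.06  2.17  0.26]
n=1 dist=1.1mm turn=0.1deg
[0.03, 0.02, 0.0] [-0.01, 0.0, 0.0]
```

Firm contact with the wood at 30 mm, which is home. Ease off, release, retreat along the stud and check by camera numbers.

apply_moves:
  steps: [0,0,-0.04,0,0,0,20,0,0,0,0,0,0,55,0,0,0,0,0,0,55,0,0,0,0,0,0,55,0,0,0,0,0,0,55,0,0,-0.5,0,0,0,55,0,0,-1,0,0,0,55,0,0,-1,0,0,0,55,0,0,-1,0,0,0,55,0,0,0,0,0,0,55]

```text
t: 35.08
tool_pos: [0.4309, 0.2251, 0.2719]
orientation: [-0.578, 2.506, -0.063]
force: [1.0, -0.5, 1.3]
opening: 0.0514
gripper_force: 0.0
```

```bash
python3 - <<'E'
from h import *
one(0,0,.1,108)
print("expect collar",{c:np.round(proj(c,seat+ax*.038)[0],1).tolist() for c in C},"ring",{c:np.round(proj(c,seat+ax*.018)[0],1).tolist() for c in C})
for c in C:
    eyes.read_camera(c)
    for n in ("collar","wood_ring","bush"): print(c,n,[(np.round(d["xy"],1).tolist(),round(d["conf"],2)) for d in eyes.place_of(c,n)][:4])
# brown-pixel extents of the ring on the vise, before/after collar, in scene
for f in ("scene5.png",None):
    im=cv2.imread("pics/"+f) if f else np.ascontiguousarray(eyes.read_camera("scene")[:,:,::-1])
    roi=cv2.cvtColor(im[205:265,410:465],cv2.COLOR_BGR2HSV); m=cv2.inRange(roi,(8,70,60),(25,255,255)); y,x=np.nonzero(m); print(f,len(x),x.min()+410,x.max()+410,y.min()+205,y.max()+205)
E
```

```text
TCP in seat mm [  4.8   0.7 145.9] q [ 0.54 -0.78  2.22 -0.23  1.17 -1.45] F seat [ 1.5 -0.7  0.6] open 0.0514 t 35.0833
ang now 108.0 tau tool [-0.13  0.21  0.06]
n=1 dist=46.1mm turn=0.5deg
[0.17, 0.03, 1.53] [-0.01, 0.09, -0.0]
expect collar {'scene': [438.7, 222.5], 'top': [213.4, 255.5]} ring {'scene': [438.3, 231.7], 'top': [214.3, 251.0]}
scene collar [([306.1, 314.2], 0.85)]
scene wood_ring [([438.2, 229.3], 0.71), ([427.0, 291.8], 0.52)]
scene bush [([341.0, 240.7], 0.81), ([348.9, 271.5], 0.56), ([441.7, 240.1], 0.4)]
top collar [([332.4, 207.1], 0.69), ([212.3, 253.3], 0.51)]
top wood_ring [([212.8, 251.2], 0.85)]
top bush [([309.2, 294.7], 0.72), ([292.0, 257.5], 0.66)]
scene5.png 421 424 453 224 240
None 372 424 453 225 240
```

```bash
python3 -c "
from plant import robot
print(robot.close_job())"
```

```text
the job is handed in; nothing more can be done
None
```

I handed the job in at about 35 s with the bush, wooden ring and collar stacked on the stud. Each seated with contact at its expected height, with no reading above about 32 N, and the arm is clear. I viewed 11 pictures, one over the limit of 10; the hand-in returned no verdict.

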